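# Lock the sorting stand's jam nut, then sort the ink pots

### The arm

A 6-joint arm with a two-finger parallel gripper is mounted at the origin on a cart in front of the work surface, level with it; the furniture and walls round the work are solid. World frame = base frame: x ahead of the robot, y to its left, z up, the work surface at z = 0. Lengths are in m, angles in degrees, forces in N, time in s.
With the tool pointing down it reaches from about 0.4 to 0.925 m from the base axis. Payload 3.4 kg.
Tool frame: the origin (TCP) lies on the centre line of the jaws, within the pads' length; the fingertips stand 8 mm ahead of it and the grasp point (between the pads) lies 11 mm behind it; z points along the fingers, y is the line along which they close (so a half turn about z gives the same grasp; the last joint's range is limited). The gripper opens to 85 mm and grips with 20 to 120 N. Pads are 22 mm wide; open, the fingers measure 114 mm over their backs; the gripper's body (76 mm by 85 mm) begins 54 mm behind the grasp point. The pads swing forward as they close: fully open they stand 13 mm farther back than shut.
Start: joints at [63.169, 17.578, 86.31, -0, 76.112, -4.211], TCP at [0.221, 0.531, 0.239] pointing down, gripper open.
Joint ranges: [-179.03, 179.03], [-60, 130.46], [8.19, 133.38], [-81.62, 261.62], [5.75, 156.47], [-153.77, 153.77]. Speed limits (degrees/s): [147.25, 147.25, 180, 180, 180, 180].

### API

Orientations are given as a 3x3 rotation matrix whose columns are the frame's x, y, z axes.
In Python, from workcell import robot gives the robot as it stands.
- The arm moves only by the tool apply_moves, never from a script. Its argument "steps" is a list of rows, each a list of 7 numbers: the turn, a rotation vector about the tool's x, y, z in rad, then the shift along the tool's x, y, z in cm, then the gripper's target within -1 to 1 (shut at 1, half-way at 0, fully open at -1). A call has 1 to 12 rows; each row is the pose to reach, as a shift and turn from the pose commanded when the call began, along the tool's axes at that moment; what a row does not reach only later rows make up. A row lasts 1/12 s, in which the tool goes at most 41.7 mm and 7.16 degrees, less where a joint would pass 70% of its speed; a pose out of reach is approached as far as the arm can. A call with a gripper value outside its range is refused whole. The fingers move at their own pace and stop on an object; "force" is the grip in N (left out, the last holds). Time passes only in rows, so rows that repeat a pose let the fingers close. It gives the time, the measured TCP pose, the force, the opening and the grip force at its end, in the units of the state.
- robot.read_state(): the state, without advancing time (a new reading comes with each control period).
- robot.camera(name): name is "scene" or "side" or "wrist"; returns (picture, depth): 384x512x3 uint8, blue, green, red; 384x512 float32, m along the optical axis (not along the pixel's ray), 0 where there is no reading.
- robot.calibration(name): a dict with "vfov" (degrees; the focal length in pixels is half the picture's height over the tangent of half this angle, whatever the lens; pixels are square), "cx", "cy" (the principal point, pixels), "pose" (4x4, takes a point from camera to world coordinates). Camera axes: x right, y up, looking along -z (the intrinsics and any distortion apply to the point x, -y, -z); pixel columns grow to the right and rows downward; lengths in m; the calibration is good to about 2 mm. A picture is of the moment at which its call begins: read the wrist's pose just before it. calibration takes no time and is no camera call; for the wrist camera it gives the pose at the moment of the call.
- robot.finish_job(): hands the job in; it is judged then, once.
The state is a dict: "t": time; "joints": joint angles; "dq": joint speeds; "tau": joint torques, N m; "tcp_pos": TCP position; "tool_rot": TCP orientation; "wrist_force": force on the tool from outside, world axes, zero at the start; "wrist_torque": the same for the moment, N m; "opening": finger opening in m; "grasp_force": force on a finger pad.
Only numpy, scipy, OpenCV 4.12 (cv2) and the standard library are available. Lean on these libraries where they do the work, as an engineer would, in place of code of your own. Each camera call takes 0.05 s, during which the arm holds its last target. There are 200 camera calls.

### The job

The sorting stand has come loose: lay the spanner over the flats of its centre stud with the handle beside the red stop pin, so that the pin holds the stud, and swing the locknut's lever clockwise until it is fully tight, with the stud at its mark. After that put the spanner back flat on its mat and stand every red-lidded and blue-lidded ink pot upright in the tray of its own colour; load no pot before the nut is tight, and leave the black-lidded pot where it is.

Things in the scene. Friction and masses are not known exactly. Their poses are not given: they have to be found in the camera images.
- stand: Aluminium sorting stand, fixed; plate 12 mm thick, 232 x 360 mm, clamping stud in the middle, a tray either side (centres 120 mm from the stud along y). Origin on the table under the stud's axis; x away from the robot, z up. Behind the stud a grey ledge (x 90 to 116, y -31 to 55 mm, top at z = 54 mm) carries the spanner's handle.
- stop_pin (a point): Foot of the red stop pin (12 mm thick, 40 mm high) on the ledge, at x = 103, y = -9.5, z = 54 mm of the stand. When stud and spanner turn clockwise, the handle comes to bear on the pin's left (+y) side.
- stud_top (a point): Top centre of the stud, 84 mm above the table; turns with it. The steel head below has two flats, 24 mm apart and 30 mm long, facing +y and -y of this frame (x along the flats); its upper 8 mm are narrowed to 18 mm for easy entry. Under it, 54 mm above the table, is a collar of 42 mm diameter on which the spanner rests.
- stud (a joint): Angle of the stud in rad, growing clockwise from above; 0 = at its mark, flats along x of the stand, where (to about 0.1) the spanner bears on the stop pin. Starts at -0.32 to -0.16. It turns easily (0.06 N m), and only the spanner against the pin stops it: turning the locknut drags it along.
- locknut (a joint): Angle of the brass locknut relative to the stud in rad, growing clockwise from above; loose at 0 to 0.12, fully tight at its end of travel, 1.1. Turning it on the stud takes 0.3 N m (about 4 N at the knob), more than the stud alone resists.
- knob_top (a point): Top centre of the black knob (16 mm thick, 38 mm above the lever, top 88 mm above the table) on the locknut's lever, 76 mm from the stud's axis, robot's side. With both joints at 0 the lever points 0.5 rad to the right (-y) of the stand's -x axis; tightening swings it left, to 0.6 rad left of -x when tight (yellow line on the plate).
- spanner: Loose steel open-ended spanner, 176 mm long, 14 mm thick, 0.12 to 0.2 kg, on the mat. Origin under the centre of the jaw; the handle (18 mm wide, blue line on top) runs along +x from 40 to 158 mm; the jaw (51 mm wide over all, 27 mm gap, open towards -x) reaches from -18 to 40 mm, its slot from -18 to 22 mm.
- spanner_handle (a point): Point to grip on the spanner, on the handle 65 mm from the jaw's centre, at half thickness, about the centre of mass.
- mat: Black rubber mat, 200 x 85 x 3 mm, fixed; the spanner's place. Origin under its centre, x along its length (roughly to the left). A tall hand press (0.37 m high, from x = 0.55, y = 0.18 on) stands behind it: keep clear of it on the way to the stand.
- tray_red: Red open tray on the stand, fixed, 170 x 112 x 30 mm outside (x, y, z of the stand), walls and floor 5 mm thick, its underside 12 mm above the table. Origin under its centre, axes as those of the stand. It is either the left or the right one.
- tray_blue: Blue open tray on the stand, fixed, 170 x 112 x 30 mm outside (x, y, z of the stand), walls and floor 5 mm thick, its underside 12 mm above the table. Origin under its centre, axes as those of the stand. It is either the left or the right one.
- black_1: Ink pot with black lid and band, same shape and size; a bystander that stays where it stands.
- red_1: Ink pot with red lid, 0.12 to 0.2 kg: white body 49 mm in diameter up to z = 34 mm with a red band, knurled red lid 52 mm in diameter from z = 34 to 52 mm; origin under its centre, z up. Stands on the table at the start; may be absent (None).
- red_2: Ink pot with red lid, 0.12 to 0.2 kg: white body 49 mm in diameter up to z = 34 mm with a red band, knurled red lid 52 mm in diameter from z = 34 to 52 mm; origin under its centre, z up. Stands on the table at the start; may be absent (None).
- blue_1: Ink pot with blue lid, 0.12 to 0.2 kg: white body 49 mm in diameter up to z = 34 mm with a blue band, knurled blue lid 52 mm in diameter from z = 34 to 52 mm; origin under its centre, z up. Stands on the table at the start; may be absent (None).
- blue_2: Ink pot with blue lid, 0.12 to 0.2 kg: white body 49 mm in diameter up to z = 34 mm with a blue band, knurled blue lid 52 mm in diameter from z = 34 to 52 mm; origin under its centre, z up. Stands on the table at the start; may be absent (None).

How it is judged:
By the outcome, as a careful person would: the job done as asked, in the order asked, and still so for the second after the job is handed in, with the robot touching nothing.
Of red_1, red_2, blue_1, blue_2 only 3 to 4 are there at a start; the rules pass over those that are not, and their reading is None.
At some moment in a run one of red_1, red_2, blue_1, blue_2 may be knocked a few centimetres aside while the robot is not near it.
It also fails if it takes over 200 s, if anything falls off the work surface, if the arm or the gripper's body presses on something with over 40 N, if the wrist force passes 120 N, or if a joint passes its speed limit or range.

## Working session

There is one attempt and no reset: what is moved stays moved. The work goes in short steps, Python scripts to look and compute and a tool call to move; the robot and the scene stay as the last step left them, time stands still between calls to the robot, and variables do not carry over. Pictures are saved under pics/ and viewed, at most 14 in all, crops included, and the job is handed in when it is done.

Besides the shell and the picture viewer there is one more tool, called in YAML: its name, and indented under it one key for each argument. apply_moves: Moves the arm, as the interface text tells. Its arguments: {"type":"object","properties":{"steps":{"type":"array","items":{"type":"array","items":{"type":"number"}}},"force":{"type":"number"}},"required":["steps"]}

```bash
mkdir -p pics; ls; cat > h.py <<'E'
import numpy as np, cv2
from workcell import robot
def cal(n):
    c=robot.calibration(n); f=192/np.tan(np.radians(c['vfov'])/2); return c,f
def shot(n,fn):
    c,f=cal(n); p,d=robot.camera(n); cv2.imwrite('pics/'+fn+'.png',p); np.savez('pics/'+fn+'.npz',p=p,d=d,pose=c['pose'],f=f,cx=c['cx'],cy=c['cy']); return load(fn)
def load(fn): return dict(np.load('pics/'+fn+'.npz'))
def ray(S,u,v,z):
    o=S['pose'][:3,3]; r=S['pose'][:3,:3]@np.array([(u-S['cx'])/S['f'],-(v-S['cy'])/S['f'],-1]); return o+r*(z-o[2])/r[2]
def pt(S,u,v):
    d=S['d'][int(v),int(u)]; return S['pose'][:3,:3]@(d*np.array([(u-S['cx'])/S['f'],-(v-S['cy'])/S['f'],-1]))+S['pose'][:3,3]
def cloud(S):
    v,u=np.mgrid[:384,:512]; d=S['d']; P=np.stack([(u-S['cx'])/S['f']*d,-(v-S['cy'])/S['f']*d,-d],-1); return P@S['pose'][:3,:3].T+S['pose'][:3,3]
E
python3 - <<'E'
from h import *
for n in('scene','side','wrist'):
    S=shot(n,n+'0'); c=robot.calibration(n); print(n,{k:v for k,v in c.items()if k!='pose'},np.round(S['pose'],3).tolist(),S['f'])
a=[cv2.imread(f'pics/{n}0.png') for n in('scene','side')]
cv2.imwrite('pics/both.png',cv2.resize(np.vstack(a),(800,1200))[:600]);
print(robot.read_state())
E
```

```text
pics
scene {'vfov': 54.59943524239001, 'cx': 258.79768146065345, 'cy': 191.10237286955453} [[-0.553, 0.389, -0.737, -0.158], [-0.833, -0.276, 0.479, 0.447], [-0.017, 0.879, 0.477, 0.582], [0.0, 0.0, 0.0, 1.0]] 371.99768356063504
side {'vfov': 49.26036534612972, 'cx': 256.7496959469921, 'cy': 198.17009357026552} [[0.999, -0.033, 0.009, 0.584], [0.024, 0.478, -0.878, -1.086], [0.025, 0.878, 0.479, 0.67], [0.0, 0.0, 0.0, 1.0]] 418.7813776714635
wrist {'vfov': 64.68649147421327, 'cx': 258.5874194978271, 'cy': 190.48242054008608} [[0.385, -0.888, -0.252, 0.157], [0.923, 0.37, 0.107, 0.557], [-0.002, -0.274, 0.962, 0.374], [0.0, 0.0, 0.0, 1.0]] 303.2070369341006
{'t': 0.15, 'joints': array([ 6.31683216e+01,  1.76111571e+01,  8.63666669e+01, -1.89582674e-03,
        7.61130048e+01, -4.21180694e+00]), 'dq': array([ 0.08684378, -0.10891851, -0.23485477, -0.02820782,  0.04064637,
        0.01834898]), 'tau': array([ 4.77988069e-04, -4.57972884e+01, -2.52221042e+01, -2.49269369e-04,
        8.61380424e-03, -3.95392007e-06]), 'tcp_pos': array([0.22095042, 0.53027432, 0.23860543]), 'tool_rot': array([[-9.23079915e-01,  3.84607591e-01, -6.86878187e-04],
       [ 3.84608195e-01,  9.23078812e-01, -1.42908543e-03],
       [ 8.44055980e-05, -1.58333903e-03, -9.99998743e-01]]), 'wrist_force': array([ 0.28309675, -0.05364582,  0.63489213]), 'wrist_torque': array([0.00522046, 0.00855576, 0.01736816]), 'grasp_force': 0.0, 'opening': 0.08533920101657912}
```

View pics/scene0.png

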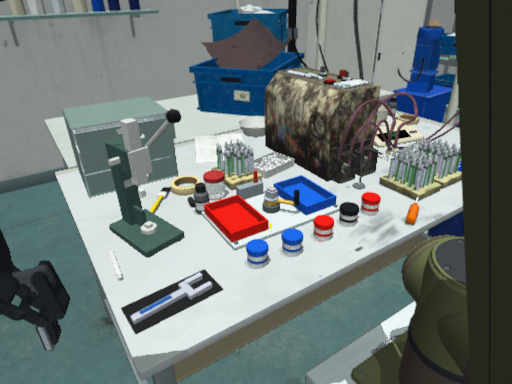

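View pics/side0.png

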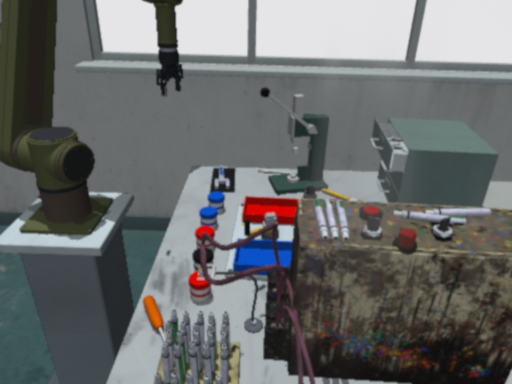

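The scene view shows the blue pots at about (257,252) and (292,241), the red ones at (324,227) and (370,203), and the black one at (349,212). The red tray is at (237,217) on the left and the blue one at (305,194) on the right, with the stud at about (271,200). The spanner lies on its mat at (172,298), jaw to the upper right. The side view confirms this layout.

```bash
python3 - <<'E'
from h import *
S=load('scene0'); p=S['p']; hsv=cv2.cvtColor(p,cv2.COLOR_BGR2HSV); C=cloud(S)
def R(m,lo,hi): return m
red=((hsv[...,0]<8)|(hsv[...,0]>172))&(hsv[...,1]>150)&(hsv[...,2]>90)
blu=(abs(hsv[...,0].astype(int)-112)<12)&(hsv[...,1]>140)&(hsv[...,2]>70)
for nm,m in(('red',red),('blue',blu)):
    n,l,st,ce=cv2.connectedComponentsWithStats(m.astype(np.uint8))
    for i in range(1,n):
        if st[i,4]<40: continue
        Q=C[l==i]; Q=Q[(Q[:,2]<.2)&(Q[:,2]>-.02)&(Q[:,0]>.2)&(Q[:,0]<1.1)]
        if len(Q)<30: continue
        T=Q[(Q[:,2]>np.percentile(Q[:,2],98)-.006)]
        (c,s,a)=cv2.minAreaRect(T[:,:2].astype(np.float32)*1000)
        print(nm,st[i].tolist(),'zmax',Q[:,2].max().round(3),np.percentile(Q[:,2],[2,50,98]).round(3),'top',np.round(c,0),np.round(s,0),round(a,1),len(T))
# spanner top
Q=C[(C[...,0]<.5)&(C[...,1]>.15)&(C[...,0]>.1)&(abs(C[...,2]-.017)<.006)]
print(len(Q)); c=cv2.minAreaRect(Q[:,:2].astype(np.float32)*1000);print(c)
m=cv2.Canny(p,50,150)
cv2.imwrite('pics/crop1.png',np.hstack([cv2.resize(p[170:270,195:285],None,fx=4,fy=4,interpolation=2),cv2.resize(p[265:335,115:230],(440,400),interpolation=2)]))
E
```

```text
red [204, 171, 20, 12, 196] zmax 0.078 [0.065 0.074 0.077] top [796.  -6.] [59. 65.] 61.5 165
red [362, 193, 18, 12, 184] zmax 0.055 [0.039 0.051 0.054] top [ 448. -331.] [47. 48.] 40.3 135
red [204, 195, 64, 47, 1787] zmax 0.044 [0.015 0.021 0.043] top [615.  27.] [113. 173.] 88.0 343
red [314, 215, 20, 15, 242] zmax 0.054 [0.038 0.051 0.053] top [ 433. -136.] [49. 50.] 11.1 186
blue [274, 176, 62, 39, 1308] zmax 0.089 [0.015 0.025 0.043] top [ 607. -200.] [139. 173.] 87.5 277
blue [282, 229, 21, 16, 284] zmax 0.055 [0.038 0.051 0.053] top [429. -30.] [49. 51.] 25.4 217
blue [246, 239, 22, 18, 311] zmax 0.054 [0.039 0.051 0.053] top [441.  67.] [49. 49.] 78.1 243
blue [140, 296, 31, 17, 93] zmax 0.02 [0.015 0.017 0.019] top [433. 321.] [ 9. 67.] 8.7 93
782
((434.52874755859375, 287.7308044433594), (53.02081298828125, 176.19744873046875), 8.317386627197266)
```

View pics/crop1.png

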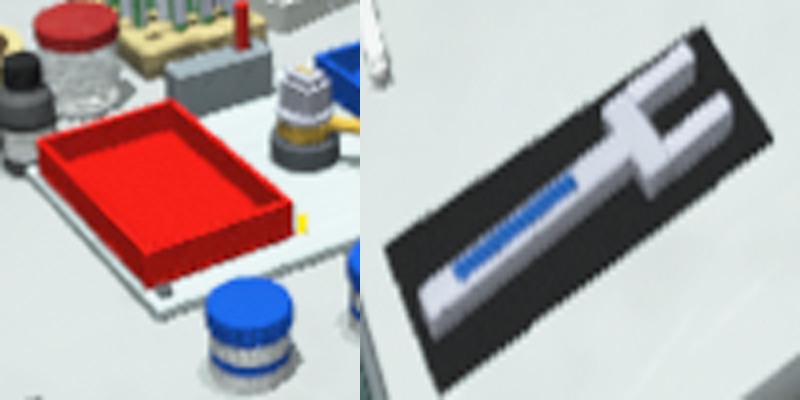

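Scene depth matches the sizes given: the spanner measures 176x53 mm, the pots 49 mm, and the red tray 113x173 mm. I'll write a move helper and head for the spanner.

```bash
cat >> h.py <<'E'
def mv(x,y,z,yaw,s=None):
    s=s or robot.read_state(); Rt=s['tool_rot']; d=Rt.T@(np.array([x,y,z])-s['tcp_pos'])*100
    c=np.radians(yaw); Y=np.array([np.cos(c),np.sin(c),0]); Z=np.array([0,0,-1.]); G=np.column_stack([np.cross(Y,Z),Y,Z])
    r=cv2.Rodrigues(Rt.T@G)[0].ravel()
    print('row',np.round(r,3).tolist(),np.round(d,2).tolist(),'rows>=',max(np.linalg.norm(d)/4.17,np.linalg.norm(r)/.125).round(1))
def st():
    s=robot.read_state(); print('t',round(s['t'],2),'tcp',s['tcp_pos'].round(4),'yaw',np.degrees(np.arctan2(*s['tool_rot'][1::-1,1])).round(1),'open',round(s['opening'],4),'gf',round(s['grasp_force'],1),'F',s['wrist_force'].round(1),'q',s['joints'].round(0))
E
python3 - <<'E'
from h import *
mv(.435,.283,.12,8.3)
E
```

```text
row [-0.001, 0.001, 1.031] [-29.27, -14.57, 11.88] rows>= 8.3
```

apply_moves:
  steps:
    - [0,0,1.031,-29.3,-14.6,11.9,-1]
    - [0,0,1.031,-29.3,-14.6,11.9,-1]
    - [0,0,1.031,-29.3,-14.6,11.9,-1]
    - [0,0,1.031,-29.3,-14.6,11.9,-1]
    - [0,0,1.031,-29.3,-14.6,11.9,-1]
    - [0,0,1.031,-29.3,-14.6,11.9,-1]
    - [0,0,1.031,-29.3,-14.6,11.9,-1]
    - [0,0,1.031,-29.3,-14.6,11.9,-1]
    - [0,0,1.031,-29.3,-14.6,11.9,-1]
    - [0,0,1.031,-29.3,-14.6,11.9,-1]
    - [0,0,1.031,-29.3,-14.6,11.9,-1]
    - [0,0,1.031,-29.3,-14.6,11.9,-1]

```text
t: 1.15
tcp_pos: [0.4351, 0.2838, 0.1204]
tool_rot: [[-0.145, 0.989, -0.0], [0.989, 0.145, 0.0], [0.001, -0.0, -1.0]]
wrist_force: [-0.1, -0.7, -0.0]
opening: 0.0855
grasp_force: 0.0
```

```bash
python3 - <<'E'
from h import *
st(); S=shot('wrist','w1'); C=cloud(S)
Q=C[(abs(C[...,2]-.017)<.004)&(C[...,0]<.5)&(C[...,1]>.1)]
print(cv2.minAreaRect(Q[:,:2].astype(np.float32)*1000))
hsv=cv2.cvtColor(S['p'],cv2.COLOR_BGR2HSV); m=(abs(hsv[...,0].astype(int)-112)<12)&(hsv[...,1]>140)&(abs(C[...,2]-.017)<.006)
B=C[m]; print(len(B),cv2.minAreaRect(B[:,:2].astype(np.float32)*1000), B[:,2].mean())
mv(.435,.283,.013,8.3)
E
```

```text
t 1.15 tcp [0.4351 0.2838 0.1204] yaw 8.3 open 0.0855 gf 0.0 F [-0.1 -0.7 -0. ] q [ 28.  20. 102.   0.  58.  20.]
((435.8254699707031, 287.6080017089844), (50.95050048828125, 175.63290405273438), 7.209074020385742)
961 ((431.55499267578125, 322.1741027832031), (8.70506763458252, 68.6026840209961), 7.391099452972412) 0.01831770072522546
row [0.0, -0.001, 0.002] [-0.13, -0.02, 10.77] rows>= 2.6
```

apply_moves:
  steps:
    - [0,0,0.02,-0.1,0.1,4,-1]
    - [0,0,0.02,-0.1,0.1,8,-1]
    - [0,0,0.02,-0.1,0.1,10.7,-1]
    - [0,0,0.02,-0.1,0.1,10.7,-1]
    - [0,0,0.02,-0.1,0.1,10.7,1]
    - [0,0,0.02,-0.1,0.1,10.7,1]
    - [0,0,0.02,-0.1,0.1,10.7,1]
    - [0,0,0.02,-0.1,0.1,10.7,1]
    - [0,0,0.02,-0.1,0.1,10.7,1]
    - [0,0,0.02,-0.1,0.1,10.7,1]
    - [0,0,0.02,-0.1,0.1,10.7,1]
    - [0,0,0.02,-0.1,0.1,10.7,1]
  force: 70

```text
t: 2.2
tcp_pos: [0.4375, 0.283, 0.015]
tool_rot: [[-0.124, 0.992, 0.003], [0.992, 0.124, 0.002], [0.001, 0.003, -1.0]]
wrist_force: [-1.0, 0.5, 7.5]
opening: 0.016
grasp_force: 69.3
```

```bash
python3 - <<'E'
from h import *
st(); mv(.435,.283,.25,7.2)
E
```

```text
t 2.2 tcp [0.4375 0.283  0.015 ] yaw 7.1 open 0.016 gf 69.3 F [-1.   0.5  7.5] q [ 28.  29. 108.   0.  43.  21.]
row [0.003, -0.001, -0.001] [0.06, -0.19, -23.5] rows>= 5.6
```

```bash
python3 - <<'E'
from h import *
mv(.45,.283,.25,7.2);mv(.45,-.02,.25,-36); mv(.56,-.02,.27,-80)
E
```

```text
row [0.003, -0.001, -0.001] [-0.12, 1.3, -23.5] rows>= 5.6
row [0.002, -0.002, 0.753] [-30.19, -2.47, -23.55] rows>= 9.2
row [0.001, -0.003, 1.521] [-31.55, 8.45, -25.52] rows>= 12.2
```

apply_moves:
  steps:
    - [0,0,0,0,0,-2,1]
    - [0,0,0,0,0,-6,1]
    - [0,0,0,-0.1,1.3,-10,1]
    - [0,0,0,-0.1,1.3,-14,1]
    - [0,0,0,-0.1,1.3,-18,1]
    - [0,0,0,-0.1,1.3,-23.5,1]
    - [0,0,0.1,-5,0,-23.5,1]
    - [0,0,0.2,-9,0,-23.5,1]
    - [0,0,0.3,-13,-1,-23.5,1]
    - [0,0,0.4,-17,-1,-23.5,1]
    - [0,0,0.5,-21,-2,-23.5,1]
    - [0,0,0.6,-25,-2,-23.5,1]

```text
t: 3.2
tcp_pos: [0.4454, 0.034, 0.2487]
tool_rot: [[0.461, 0.887, -0.001], [0.887, -0.461, 0.0], [-0.0, -0.0, -1.0]]
wrist_force: [1.2, -0.1, -0.7]
opening: 0.0156
grasp_force: 68.8
```

```bash
python3 - <<'E'
from h import *
st(); mv(.56,-.02,.27,-80)
E
```

```text
t 3.2 tcp [0.4454 0.034  0.2487] yaw -27.5 open 0.0156 gf 68.8 F [ 1.2 -0.1 -0.7] q [ -1.   7. 100.   0.  74.  26.]
row [-0.0, 0.0, 0.917] [0.49, 12.66, -2.13] rows>= 7.3
```

apply_moves:
  steps:
    - [0,0,0.917,0.5,12.7,-2.1,1]
    - [0,0,0.917,0.5,12.7,-2.1,1]
    - [0,0,0.917,0.5,12.7,-2.1,1]
    - [0,0,0.917,0.5,12.7,-2.1,1]
    - [0,0,0.917,0.5,12.7,-2.1,1]
    - [0,0,0.917,0.5,12.7,-2.1,1]
    - [0,0,0.917,0.5,12.7,-2.1,1]
    - [0,0,0.917,0.5,12.7,-2.1,1]
    - [0,0,0.917,0.5,12.7,-2.1,1]
    - [0,0,0.917,0.5,12.7,-2.1,1]

```text
t: 4.03
tcp_pos: [0.5624, -0.018, 0.2694]
tool_rot: [[0.984, 0.179, -0.0], [0.179, -0.984, 0.0], [-0.0, -0.0, -1.0]]
wrist_force: [-0.5, 0.6, -2.1]
opening: 0.016
grasp_force: 68.9
```

```bash
python3 - <<'E'
from h import *
st(); S=shot('wrist','w2'); cv2.imwrite('pics/w2b.png',cv2.resize(S['p'],(800,600)))
E
```

```text
t 4.03 tcp [ 0.5624 -0.018   0.2694] yaw -79.7 open 0.016 gf 68.9 F [-0.5  0.6 -2.1] q [-6. 15. 85.  0. 80. 74.]
```

View pics/w2b.png

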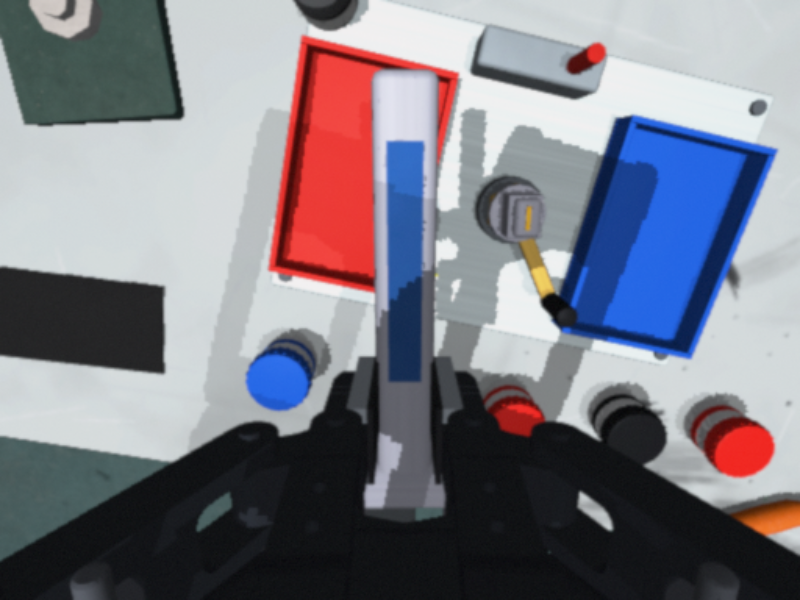

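The wrist view, scaled to 800 px, shows the stud head with its yellow mark at (524,215), the knob at (565,312), the pin top at (597,52), both trays, and the held handle at x≈408.

```bash
python3 - <<'E'
from h import *
S=load('w2'); C=cloud(S); p=S['p']; hsv=cv2.cvtColor(p,cv2.COLOR_BGR2HSV)
H=hsv[...,0].astype(int);s=hsv[...,1]; x,y,z=C[...,0],C[...,1],C[...,2]
def mar(m,n): 
    Q=C[m]; r=cv2.minAreaRect(Q[:,:2].astype(np.float32)*1000) if len(Q)>3 else None
    print(n,len(Q),[np.round(a,1).tolist() for a in r] if r else '', 'z',Q[:,2].mean().round(4) if len(Q) else '')
near=(np.hypot(x-.611,y+.093)<.03)
print('stud z',np.percentile(z[near],[50,90,99]))
mar(near&(abs(z-.084)<.004),'studtop')
yel=near&(H>15)&(H<35)&(s>120)&(z>.075); mar(yel,'yel')
mar(near&(z>.066)&(z<.0795),'head low')
kn=(np.hypot(x-.611,y+.093)<.11)&(np.hypot(x-.611,y+.093)>.05)&(z>.082)&(z<.095)&(x<.6); mar(kn,'knob')
red=((H<8)|(H>172))&(s>120); 
pin=red&(z>.085)&(z<.1)&(x>.66); mar(pin,'pintop')
mar(red&(abs(z-.042)<.003)&(x>.5)&(x<.75),'redtray')
blu=(abs(H-112)<14)&(s>120)
mar(blu&(abs(z-.042)<.003)&(x>.5)&(y<-.1),'bluetray')
mar(blu&(z>.2),'blueline')
mar((z>.2)&(abs(z-.054)>.002)&(x>.6)&(abs(y+.0)<.05),'handle')
mar((abs(z-.054)<.003)&(x>.68)&(y<-.03)&(y>-.2)&(s<80),'ledge')
E
```

```text
stud z [0.05434778 0.08459223 0.08614772]
studtop 421 [[610.5, -93.8], [25.3, 18.3], 10.0] z 0.0844
yel 40 [[611.0, -94.1], [14.7, 3.1], 9.4] z 0.0854
head low 273 [[610.6, -93.6], [29.8, 24.1], 10.2] z 0.0753
knob 173 [[548.4, -136.9], [15.2, 14.5], 56.0] z 0.0877
pintop 156 [[712.5, -106.2], [10.2, 10.6], 29.9] z 0.0933
redtray 1591 [[614.5, 26.0], [111.5, 169.4], 87.8] z 0.0425
bluetray 2127 [[606.5, -213.2], [113.0, 169.3], 87.9] z 0.0423
blueline 3318 [[588.7, -22.9], [75.4, 79.1], 68.0] z 0.2761
handle 6283 [[626.4, -6.9], [56.6, 18.1], 10.3] z 0.2891
ledge 1926 [[713.7, -85.5], [86.1, 26.3], 87.9] z 0.0545
```

```bash
python3 - <<'E'
from h import *
mv(.6748,-.0823,.125,-79.9)
E
```

```text
row [0.0, 0.0, 0.004] [9.9, 8.34, 14.44] rows>= 4.7
```

apply_moves:
  steps:
    - [0,0,0.004,3.5,3,0,1]
    - [0,0,0.004,7,6,2,1]
    - [0,0,0.004,9.9,8.3,5,1]
    - [0,0,0.004,9.9,8.3,8,1]
    - [0,0,0.004,9.9,8.3,11,1]
    - [0,0,0.004,9.9,8.3,14.4,1]
    - [0,0,0.004,9.9,8.3,14.4,1]
    - [0,0,0.004,9.9,8.3,14.4,1]
    - [0,0,0.004,9.9,8.3,14.4,1]
    - [0,0,0.004,9.9,8.3,14.4,1]

```text
t: 4.92
tcp_pos: [0.677, -0.0822, 0.1286]
tool_rot: [[0.985, 0.175, 0.005], [0.175, -0.985, -0.001], [0.005, 0.002, -1.0]]
wrist_force: [0.7, 0.3, -1.2]
opening: 0.0162
grasp_force: 69.0
```

```bash
python3 - <<'E'
from h import *
st(); S=shot('wrist','w3'); T=shot('scene','s3')
def big(S,a,b,c,d): return cv2.resize(S['p'][a:b,c:d],(400,400),interpolation=2)
cv2.imwrite('pics/c3.png',np.hstack([cv2.resize(S['p'],(400,400)),big(T,150,240,230,320)]))
mv(.6748,-.0823,.1,-79.9); mv(.6748,-.0823,.065,-79.9)
E
```

```text
t 4.92 tcp [ 0.677  -0.0822  0.1286] yaw -80.0 open 0.0162 gf 69.0 F [ 0.7  0.3 -1.2] q [-10.  31.  81.  -0.  68.  69.]
row [0.002, -0.005, -0.001] [-0.21, -0.02, 2.85] rows>= 0.7
row [0.002, -0.005, -0.001] [-0.22, -0.03, 6.35] rows>= 1.5
```

View pics/c3.png

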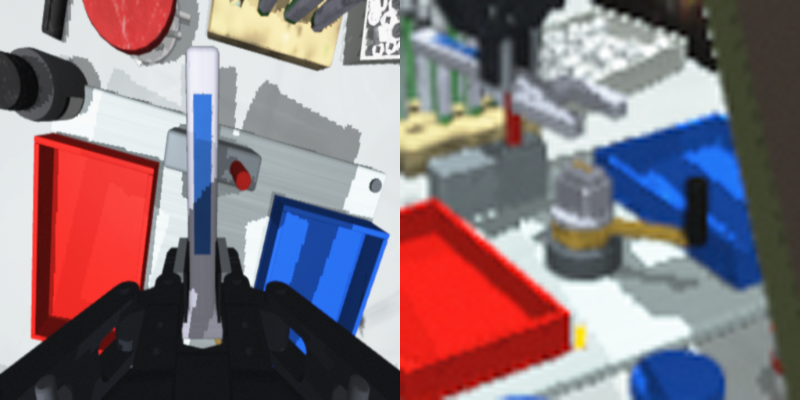

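The left half shows the handle left of the pin. In the right half the jaw is above the stud with its prongs to either side. I'll measure the prongs against the stud in this same scene view.

```bash
python3 - <<'E'
from h import *
T=load('s3'); C=cloud(T); hsv=cv2.cvtColor(T['p'],cv2.COLOR_BGR2HSV)
m=(hsv[...,1]<70)&(C[...,2]>.108)&(C[...,2]<.145)&(abs(C[...,0]-.615)<.05)&(abs(C[...,1]+.09)<.045)
Q=C[m]; print(len(Q),Q[:,2].min(),Q[:,2].max()); d=np.array([.9845,.1754]); e=np.array([-.1754,.9845])
L=(Q[:,:2]-[.6106,-.0937]); a=L@d*1000; b=L@e*1000; top=Q[:,2]>.124
for lo in range(-24,50,6):
    k=(a>=lo)&(a<lo+6)
    if k.sum(): print(lo,np.round([b[k&(b<0)].min(initial=0),b[k&(b<0)].max(initial=-99),b[k&(b>0)].min(initial=99),b[k&(b>0)].max(initial=0)],1),Q[k,2].max().round(4))
print('a min',a.min())
m=(abs(C[...,2]-.084)<.004)&(np.hypot(C[...,0]-.611,C[...,1]+.093)<.03); print(m.sum(),cv2.minAreaRect(C[m][:,:2].astype(np.float32)*1000))
st()
E
```

```text
248 0.1160631684847161 0.14431386506738225
-18 [-24.5 -12.8  15.5  26. ] 0.1305
-12 [-22.2 -12.8  17.8  26.1] 0.1309
-6 [-22.6 -12.1  13.5  27.4] 0.1308
0 [-25.5 -12.   19.8  27.3] 0.1306
6 [-20.3 -12.3  15.4  26.8] 0.1316
12 [-23.2 -14.   15.1  26.5] 0.1322
18 [-24.9  -1.1  23.2  26.8] 0.1308
24 [-19.   -0.8   0.   26.8] 0.1312
30 [-22.4  -0.    1.5  26. ] 0.1317
36 [-22.6  -6.8   5.8  25.3] 0.1314
42 [-4.8 -0.1  0.1  7.9] 0.1303
48 [-6.2 -2.4  1.3 10.1] 0.1303
a min -17.346008646797518
35 ((611.08349609375, -91.63264465332031), (29.751646041870117, 18.155977249145508), 25.349699020385742)
t 5.02 tcp [ 0.6767 -0.0822  0.1285] yaw -80.0 open 0.0157 gf 69.0 F [-0.1  0.1 -1.8] q [-10.  31.  81.  -0.  68.  69.]
```

apply_moves:
  steps:
    - [0,0,0,-0.2,0,1,1]
    - [0,0,0,-0.2,0,2,1]
    - [0,0,0,-0.2,0,2.8,1]
    - [0,0,0,-0.2,0,3.5,1]
    - [0,0,0,-0.2,0,4,1]
    - [0,0,0,-0.2,0,4.5,1]
    - [0,0,0,-0.2,0,4.5,1]

```text
t: 5.6
tcp_pos: [0.6721, -0.0822, 0.0785]
tool_rot: [[0.985, 0.174, -0.003], [0.174, -0.985, 0.0], [-0.003, -0.001, -1.0]]
wrist_force: [-0.1, 0.2, -0.8]
opening: 0.0159
grasp_force: 69.0
```

```bash
python3 - <<'E'
from h import *
st(); print(robot.read_state()['wrist_torque'])
E
```

```text
t 5.6 tcp [ 0.6721 -0.0822  0.0785] yaw -80.0 open 0.0159 gf 69.0 F [-0.1  0.2 -0.8] q [-11.  34.  84.  -0.  63.  69.]
[-0.05476268  0.0255994   0.01580892]
```

The jaw is past the narrowed entry with no force. I'll seat it, then release.

apply_moves:
  steps:
    - [0,0,0,0.2,0,0.5,1]
    - [0,0,0,0.2,0,1,1]
    - [0,0,0,0.2,0,1.2,1]
    - [0,0,0,0.2,0,1.2,1]
    - [0,0,0,0.2,0,1.2,0.2]
    - [0,0,0,0.2,0,1.2,0.2]
    - [0,0,0,0.2,0,1.2,0.2]
    - [0,0,0,0.2,0,1.2,0.2]
    - [0,0,0,0.2,0,1.2,0.2]

```text
t: 6.35
tcp_pos: [0.6752, -0.0821, 0.0687]
tool_rot: [[0.985, 0.174, 0.001], [0.174, -0.985, -0.0], [0.001, 0.0, -1.0]]
wrist_force: [0.2, -0.7, 0.4]
opening: 0.0345
grasp_force: 0.0
```

```bash
python3 - <<'E'
from h import *
st(); s=robot.read_state(); mv(*(s['tcp_pos']+[0,0,.12]),-80)
E
```

```text
t 6.35 tcp [ 0.6752 -0.0821  0.0687] yaw -80.0 open 0.0345 gf 0.0 F [ 0.2 -0.7  0.4] q [-10.  34.  84.  -0.  62.  70.]
row [0.0, -0.001, 0.0] [0.01, 0.0, -12.0] rows>= 2.9
```

apply_moves:
  steps:
    - [0,0,0,0,0,-1,0.2]
    - [0,0,0,0,0,-4,0.2]
    - [0,0,0,0,0,-8,0.2]
    - [0,0,0,0,0,-12,0.2]
    - [0,0,0,0,0,-12,0.2]
    - [0,0,0,0,0,-12,0.4]

```text
t: 6.85
tcp_pos: [0.6775, -0.0824, 0.1933]
tool_rot: [[0.985, 0.174, 0.009], [0.174, -0.985, -0.002], [0.008, 0.003, -1.0]]
wrist_force: [-0.4, -0.6, 0.2]
opening: 0.0261
grasp_force: 0.0
```

```bash
python3 - <<'E'
from h import *
st(); mv(.5484,-.1369,.14,-55.2)
T=shot('scene','s4'); C=cloud(T)
m=(C[...,2]>.06)&(C[...,2]<.075)&(abs(C[...,0]-.615)<.05)&(abs(C[...,1]+.09)<.045); print('spanner z',np.percentile(C[m][:,2],[5,50,95]),m.sum())
E
```

```text
t 6.85 tcp [ 0.6775 -0.0824  0.1933] yaw -80.0 open 0.0261 gf 0.0 F [-0.4 -0.6  0.2] q [-10.  28.  76.  -0.  75.  69.]
row [0.005, -0.008, -0.432] [-13.71, 3.1, 5.23] rows>= 3.6
spanner z [0.06165899 0.06711525 0.0730467 ] 187
```

apply_moves:
  steps:
    - [0,0,-0.432,-4,1,0,0.4]
    - [0,0,-0.432,-8,2,0,0.4]
    - [0,0,-0.432,-12,2.8,2,0.4]
    - [0,0,-0.432,-13.7,3.1,4,0.4]
    - [0,0,-0.432,-13.7,3.1,5.2,0.4]
    - [0,0,-0.432,-13.7,3.1,5.2,0.4]
    - [0,0,-0.432,-13.7,3.1,5.2,0.4]
    - [0,0,-0.432,-13.7,3.1,5.2,0.4]

```text
t: 7.57
tcp_pos: [0.5464, -0.1364, 0.1363]
tool_rot: [[0.821, 0.57, 0.0], [0.57, -0.821, 0.0], [0.0, 0.0, -1.0]]
wrist_force: [0.8, -0.4, -0.1]
opening: 0.0254
grasp_force: 0.0
```

```bash
python3 - <<'E'
from h import *
st(); mv(.5484,-.1369,.069,-55.2)
E
```

```text
t 7.57 tcp [ 0.5464 -0.1364  0.1363] yaw -55.2 open 0.0254 gf 0.0 F [ 0.8 -0.4 -0.1] q [-18.  22.  96.   0.  62.  37.]
row [0.0, -0.0, -0.001] [0.13, 0.16, 6.73] rows>= 1.6
```

apply_moves:
  steps:
    - [0,0,0,0.1,0.2,2,0.4]
    - [0,0,0,0.1,0.2,4,0.4]
    - [0,0,0,0.1,0.2,6,0.4]
    - [0,0,0,0.1,0.2,6.7,0.4]
    - [0,0,0,0.1,0.2,6.7,0.4]
    - [0,0,0,0.1,0.2,6.7,0.4]

```text
t: 8.07
tcp_pos: [0.5484, -0.1373, 0.0697]
tool_rot: [[0.821, 0.571, 0.001], [0.571, -0.821, -0.0], [0.0, 0.0, -1.0]]
wrist_force: [-0.2, 0.3, 0.1]
opening: 0.0258
grasp_force: 0.0
```

```bash
python3 - <<'E'
from h import *
st()
for k in range(1,13): t=.045*k; print(round(t,3),round(7.6*(1-np.cos(t)),2),round(-7.6*np.sin(t),2))
E
```

```text
t 8.07 tcp [ 0.5484 -0.1373  0.0697] yaw -55.2 open 0.0258 gf 0.0 F [-0.2  0.3  0.1] q [-18.  27.  99.   0.  54.  37.]
0.045 0.01 -0.34
0.09 0.03 -0.68
0.135 0.07 -1.02
0.18 0.12 -1.36
0.225 0.19 -1.7
0.27 0.28 -2.03
0.315 0.37 -2.35
0.36 0.49 -2.68
0.405 0.61 -2.99
0.45 0.76 -3.31
0.495 0.91 -3.61
0.54 1.08 -3.91
```

apply_moves:
  steps:
    - [0,0,0.045,0.01,-0.34,0,0.4]
    - [0,0,0.09,0.03,-0.68,0,0.4]
    - [0,0,0.135,0.07,-1.02,0,0.4]
    - [0,0,0.18,0.12,-1.36,0,0.4]
    - [0,0,0.225,0.19,-1.7,0,0.4]
    - [0,0,0.27,0.28,-2.03,0,0.4]
    - [0,0,0.315,0.37,-2.35,0,0.4]
    - [0,0,0.36,0.49,-2.68,0,0.4]
    - [0,0,0.405,0.61,-2.99,0,0.4]
    - [0,0,0.45,0.76,-3.31,0,0.4]
    - [0,0,0.495,0.91,-3.61,0,0.4]
    - [0,0,0.54,1.08,-3.91,0,0.4]

```text
t: 9.07
tcp_pos: [0.5356, -0.1006, 0.0712]
tool_rot: [[0.998, 0.065, 0.003], [0.065, -0.998, -0.003], [0.003, 0.003, -1.0]]
wrist_force: [-1.3, -4.8, -0.3]
opening: 0.0256
grasp_force: 2.2
```

```bash
python3 - <<'E'
from h import *
st(); T=shot('scene','s5')
s=robot.read_state(); r=s['tcp_pos'][:2]-[.6106,-.0937]; print(np.hypot(*r), np.degrees(np.arctan2(-r[1],-r[0])))
cv2.imwrite('pics/c5.png',cv2.resize(T['p'][160:250,220:330],(800,600),interpolation=2))
E
```

```text
t 9.07 tcp [ 0.5356 -0.1006  0.0712] yaw -86.3 open 0.0256 gf 2.2 F [-1.3 -4.8 -0.3] q [-15.  26. 102.  -0.  52.  71.]
0.07549609176023934 4.7241152273974
```

View pics/c5.png

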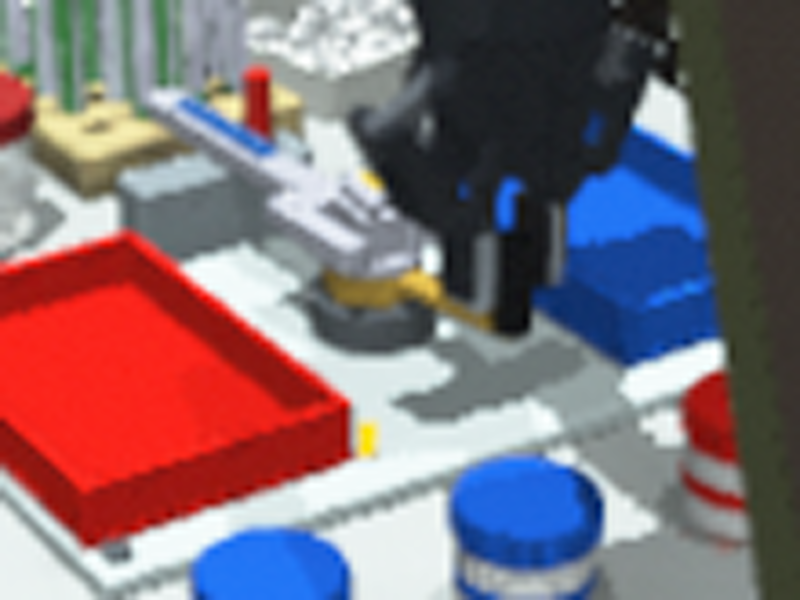

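The spanner is seated over the stud with its handle beside the pin. I'll keep swinging.

apply_moves:
  steps:
    - [0,0,0.045,0.01,-0.34,0,0.4]
    - [0,0,0.09,0.03,-0.68,0,0.4]
    - [0,0,0.135,0.07,-1.02,0,0.4]
    - [0,0,0.18,0.12,-1.36,0,0.4]
    - [0,0,0.225,0.19,-1.7,0,0.4]
    - [0,0,0.27,0.28,-2.03,0,0.4]
    - [0,0,0.315,0.37,-2.35,0,0.4]
    - [0,0,0.36,0.49,-2.68,0,0.4]
    - [0,0,0.405,0.61,-2.99,0,0.4]
    - [0,0,0.45,0.76,-3.31,0,0.4]
    - [0,0,0.495,0.91,-3.61,0,0.4]
    - [0,0,0.54,1.08,-3.91,0,0.4]

```text
t: 10.12
tcp_pos: [0.5426, -0.0603, 0.0711]
tool_rot: [[0.89, -0.456, 0.001], [-0.456, -0.89, -0.002], [0.002, 0.001, -1.0]]
wrist_force: [-2.0, -3.6, 4.0]
opening: 0.0256
grasp_force: 2.2
```

```bash
python3 - <<'E'
from h import *
st(); s=robot.read_state(); r=s['tcp_pos'][:2]-[.6106,-.0937]; print(np.hypot(*r), np.degrees(np.arctan2(-r[1],-r[0])))
E
```

```text
t 10.12 tcp [ 0.5426 -0.0603  0.0711] yaw -117.1 open 0.0256 gf 2.2 F [-2.  -3.6  4. ] q [-11.  26. 102.  -0.  52. 107.]
0.07573445289568305 -26.198401394295384
```

apply_moves:
  steps:
    - [0,0,0.045,0.01,-0.34,0,0.4]
    - [0,0,0.09,0.03,-0.68,0,0.4]
    - [0,0,0.135,0.07,-1.02,0,0.4]
    - [0,0,0.18,0.12,-1.36,0,0.4]
    - [0,0,0.225,0.19,-1.7,0,0.4]
    - [0,0,0.225,0.19,-1.7,0,0.4]
    - [0,0,0.225,0.19,-1.7,0,0.4]

```text
t: 10.7
tcp_pos: [0.5522, -0.0454, 0.0704]
tool_rot: [[0.767, -0.641, 0.002], [-0.641, -0.767, -0.001], [0.002, -0.001, -1.0]]
wrist_force: [-2.1, -2.5, 2.0]
opening: 0.0259
grasp_force: 1.2
```

```bash
python3 - <<'E'
from h import *
st(); s=robot.read_state(); r=s['tcp_pos'][:2]-[.6106,-.0937]; print(np.hypot(*r), np.degrees(np.arctan2(-r[1],-r[0])))
E
```

```text
t 10.7 tcp [ 0.5522 -0.0454  0.0704] yaw -129.9 open 0.0259 gf 1.2 F [-2.1 -2.5  2. ] q [ -9.  26. 101.  -0.  53. 121.]
0.07585063347589678 -39.59317334232959
```

apply_moves:
  steps:
    - [0,0,0.03,0,-0.23,0,0.4]
    - [0,0,0.06,0.01,-0.46,0,0.4]
    - [0,0,0.09,0.03,-0.68,0,0.4]
    - [0,0,0.12,0.05,-0.9,0,0.4]
    - [0,0,0.12,0.05,-0.9,0,0.4]
    - [0,0,0.12,0.05,-0.9,0,0.4]

```text
t: 11.2
tcp_pos: [0.5573, -0.0398, 0.07]
tool_rot: [[0.685, -0.728, -0.001], [-0.728, -0.685, -0.002], [0.001, 0.002, -1.0]]
wrist_force: [-4.3, -5.8, 4.2]
opening: 0.0256
grasp_force: 3.1
```

```bash
python3 - <<'E'
from h import *
st(); s=robot.read_state(); r=s['tcp_pos'][:2]-[.6106,-.0937]; print(np.hypot(*r), np.degrees(np.arctan2(-r[1],-r[0])))
T=shot('scene','s6')
cv2.imwrite('pics/c6.png',cv2.resize(T['p'][160:250,220:330],(800,600),interpolation=2))
E
```

```text
t 11.2 tcp [ 0.5573 -0.0398  0.07  ] yaw -136.7 open 0.0256 gf 3.1 F [-4.3 -5.8  4.2] q [ -8.  27. 100.  -0.  53. 128.]
0.07575969949835251 -45.33486713676978
```

View pics/c6.png

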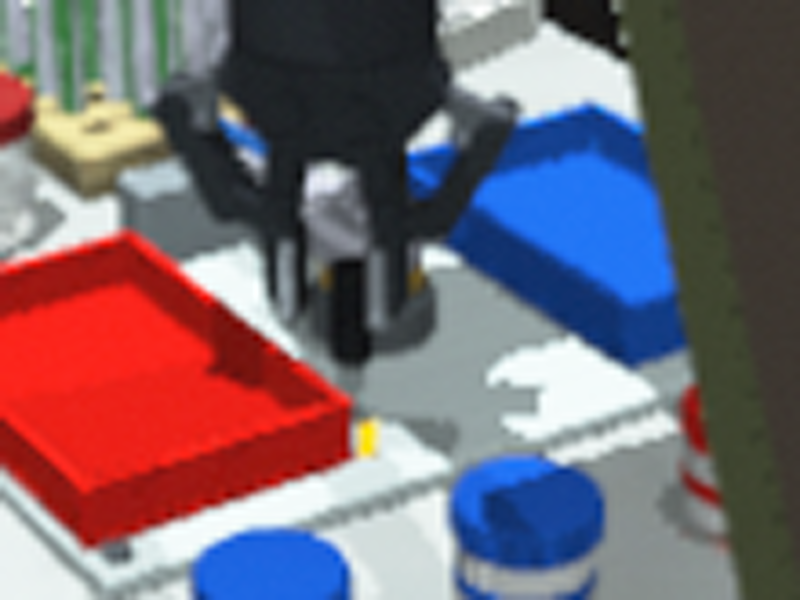

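The knob is caged and pushed by the right-hand pad, near the yellow mark line. I'll push slightly further to feel the end stop.

apply_moves:
  steps:
    - [0,0,0.03,0,-0.23,0,0.4]
    - [0,0,0.06,0.01,-0.46,0,0.4]
    - [0,0,0.08,0.02,-0.6,0,0.4]
    - [0,0,0.08,0.02,-0.6,0,0.4]
    - [0,0,0.08,0.02,-0.6,0,0.4]

```text
t: 11.67
tcp_pos: [0.5593, -0.0385, 0.0699]
tool_rot: [[0.626, -0.78, -0.005], [-0.78, -0.626, -0.006], [0.002, 0.008, -1.0]]
wrist_force: [-8.2, -14.3, 7.3]
opening: 0.0258
grasp_force: 7.9
```

```bash
python3 - <<'E'
from h import *
st(); s=robot.read_state(); r=s['tcp_pos'][:2]-[.6106,-.0937]; print(np.hypot(*r), np.degrees(np.arctan2(-r[1],-r[0])))
E
```

```text
t 11.67 tcp [ 0.5593 -0.0385  0.0699] yaw -141.2 open 0.0258 gf 7.9 F [ -8.2 -14.3   7.3] q [ -8.  27. 100.  -0.  54. 134.]
0.07529491664500866 -47.09952632646678
```

apply_moves:
  steps:
    - [0,0,0,0,0.8,0,0.4]
    - [0,0,0,0,0.8,0,0.4]
    - [0,0,0,0,0.8,0,0.4]
    - [0,0,0,0,0.8,-3,0.4]
    - [0,0,0,0,0.8,-7,0.4]
    - [0,0,0,0,0.8,-11,0.4]
    - [0,0,0,0,0.8,-15,0.4]
    - [0,0,-0.2,0,0.8,-19,0]

```text
t: 12.33
tcp_pos: [0.5566, -0.0386, 0.2615]
tool_rot: [[0.717, -0.697, 0.002], [-0.697, -0.717, 0.001], [0.0, -0.002, -1.0]]
wrist_force: [0.6, -0.9, -0.8]
opening: 0.0365
grasp_force: 0.0
```

```bash
python3 - <<'E'
from h import *
st(); mv(.54,-.09,.27,-92)
E
```

```text
t 12.33 tcp [ 0.5566 -0.0386  0.2615] yaw -134.2 open 0.0365 gf 0.0 F [ 0.6 -0.9 -0.8] q [ -8.  15.  86.   0.  78. 126.]
row [-0.002, -0.001, -0.736] [2.39, 4.84, -0.86] rows>= 5.9
```

apply_moves:
  steps:
    - [0,0,-0.736,2.4,4.8,-1.5,0]
    - [0,0,-0.736,2.4,4.8,-1.5,0]
    - [0,0,-0.736,2.4,4.8,-1.5,0]
    - [0,0,-0.736,2.4,4.8,-1.5,0]
    - [0,0,-0.736,2.4,4.8,-1.5,0]
    - [0,0,-0.736,2.4,4.8,-1.5,0]
    - [0,0,-0.736,2.4,4.8,-1.5,0]
    - [0,0,-0.736,2.4,4.8,-1.5,0]

```text
t: 13.0
tcp_pos: [0.5403, -0.0901, 0.2745]
tool_rot: [[0.999, -0.04, 0.001], [-0.04, -0.999, 0.001], [0.001, -0.001, -1.0]]
wrist_force: [-0.7, -0.6, 0.3]
opening: 0.0426
grasp_force: 0.0
```

```bash
python3 - <<'E'
from h import *
st(); S=shot('wrist','w7'); cv2.imwrite('pics/w7b.png',cv2.resize(S['p'],(800,600)))
C=cloud(S); p=S['p']; hsv=cv2.cvtColor(p,cv2.COLOR_BGR2HSV)
H=hsv[...,0].astype(int);s=hsv[...,1]; x,y,z=C[...,0],C[...,1],C[...,2]
def mar(m,n): 
    Q=C[m]; r=cv2.minAreaRect(Q[:,:2].astype(np.float32)*1000) if len(Q)>3 else None
    print(n,len(Q),[np.round(a,1).tolist() for a in r] if r else '', 'z',Q[:,2].mean().round(4) if len(Q) else '')
near=(np.hypot(x-.611,y+.093)<.03)
mar(near&(abs(z-.084)<.004),'studtop')
mar(near&(H>15)&(H<35)&(s>120)&(z>.075),'yel')
kn=(np.hypot(x-.611,y+.093)<.11)&(np.hypot(x-.611,y+.093)>.05)&(z>.082)&(z<.095)&(x<.6); mar(kn,'knob')
mar((abs(z-.068)<.003)&(x>.58)&(x<.8)&(abs(y+.09)<.05)&(s<200),'spanner')
blu=(abs(H-112)<14)&(s>120); mar(blu&(abs(z-.068)<.004)&(x>.65),'blueline')
red=((H<8)|(H>172))&(s>120); mar(red&(z>.085)&(z<.1)&(x>.66),'pintop')
E
```

```text
t 13.0 tcp [ 0.5403 -0.0901  0.2745] yaw -92.3 open 0.0426 gf 0.0 F [-0.7 -0.6  0.3] q [-14.  14.  86.   0.  80.  78.]
studtop 441 [[610.5, -93.9], [17.9, 25.9], 83.9] z 0.0844
yel 27 [[610.9, -94.1], [1.8, 14.0], 82.3] z 0.0853
knob 167 [[553.1, -44.7], [15.0, 15.0], 31.4] z 0.0881
spanner 2817 [[651.7, -93.2], [117.7, 50.9], 0.9] z 0.0686
blueline 275 [[695.5, -92.4], [28.7, 8.6], 1.1] z 0.0692
pintop 0  z
```

View pics/w7b.png

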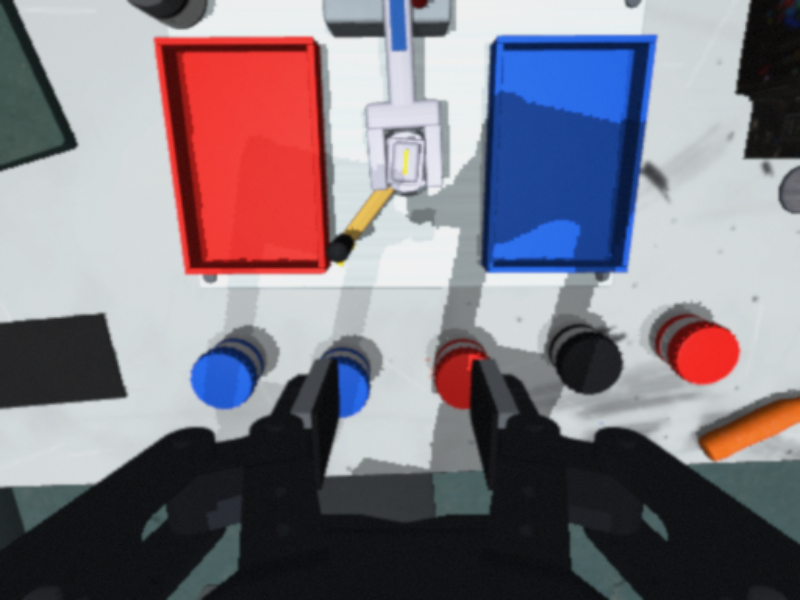

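The nut is tight: it measures 1.099 rad, with the stud at about +0.07 rad, on its mark within the fit. The spanner bears on the pin, its yaw is 0.9°, and the grip point is at (0.676, -0.093). Next I'll take the spanner off.

```bash
python3 - <<'E'
from h import *
mv(.676,-.0928,.125,-89.1)
E
```

```text
row [-0.0, -0.001, -0.055] [13.57, -0.28, 14.95] rows>= 4.8
```

apply_moves:
  steps:
    - [0,0,-0.055,4,0,0,0]
    - [0,0,-0.055,8,0,0,0]
    - [0,0,-0.055,12,-0.2,3,0]
    - [0,0,-0.055,13.6,-0.3,7,0]
    - [0,0,-0.055,13.6,-0.3,11,0]
    - [0,0,-0.055,13.6,-0.3,14.9,0]
    - [0,0,-0.055,13.6,-0.3,14.9,0]
    - [0,0,-0.055,13.6,-0.3,14.9,0]
    - [0,0,-0.055,13.6,-0.3,14.9,0]

```text
t: 13.8
tcp_pos: [0.6767, -0.0928, 0.1267]
tool_rot: [[1.0, 0.017, 0.002], [0.017, -1.0, -0.0], [0.002, 0.0, -1.0]]
wrist_force: [0.7, -0.2, 1.2]
opening: 0.0427
grasp_force: 0.0
```

```bash
python3 - <<'E'
from h import *
st(); mv(.676,-.0928,.066,-89.1)
E
```

```text
t 13.8 tcp [ 0.6767 -0.0928  0.1267] yaw -89.0 open 0.0427 gf 0.0 F [ 0.7 -0.2  1.2] q [-11.  31.  81.   0.  68.  78.]
row [0.0, -0.002, 0.001] [-0.08, -0.0, 6.07] rows>= 1.5
```

apply_moves:
  steps:
    - [0,0,0,-0.1,0,2,0]
    - [0,0,0,-0.1,0,4,0]
    - [0,0,0,-0.1,0,6.1,0]
    - [0,0,0,-0.1,0,6.1,0]
    - [0,0,0,-0.1,0,6.1,0]
    - [0,0,0,-0.1,0,6.1,1]
    - [0,0,0,-0.1,0,6.1,1]
    - [0,0,0,-0.1,0,6.1,1]
    - [0,0,0,-0.1,0,6.1,1]
    - [0,0,0,-0.1,0,6.1,1]
    - [0,0,0,-0.1,0,6.1,1]
  force: 70

```text
t: 14.72
tcp_pos: [0.6768, -0.0923, 0.0678]
tool_rot: [[1.0, 0.018, 0.005], [0.018, -1.0, 0.0], [0.005, -0.0, -1.0]]
wrist_force: [-0.6, 1.8, 6.3]
opening: 0.0156
grasp_force: 68.8
```

```bash
python3 - <<'E'
from h import *
st(); mv(.676,-.0928,.066,-89.1)
E
```

```text
t 14.72 tcp [ 0.6768 -0.0923  0.0678] yaw -89.0 open 0.0156 gf 68.8 F [-0.6  1.8  6.3] q [-11.  34.  84.   0.  61.  78.]
row [-0.0, -0.005, 0.002] [-0.08, 0.05, 0.18] rows>= 0.0
```

apply_moves:
  steps:
    - [0,0,0,0,0,-1,1]
    - [0,0,0,0,0,-2,1]
    - [0,0,0,0,0,-3,1]
    - [0,0,0,0,0,-4.5,1]
    - [0,0,0,0,0,-8,1]
    - [0,0,0,0,0,-12,1]
    - [0,0,0,0,0,-16,1]
    - [0,0,0,-3,0,-19,1]
    - [0,0,0,-7,0,-19,1]
    - [0,0,0,-11,0,-19,1]
    - [0,0,0,-15,0,-19,1]
    - [0,0,0,-19,0,-19,1]

```text
t: 15.72
tcp_pos: [0.4829, -0.0965, 0.2559]
tool_rot: [[1.0, 0.018, 0.002], [0.018, -1.0, -0.002], [0.002, 0.002, -1.0]]
wrist_force: [0.5, -0.1, -0.5]
opening: 0.0154
grasp_force: 68.8
```

```bash
python3 - <<'E'
from h import *
st(); T=shot('scene','s8')
C=cloud(T); m=(abs(C[...,2]-.084)<.004)&(np.hypot(C[...,0]-.611,C[...,1]+.093)<.03); print(m.sum(),cv2.minAreaRect(C[m][:,:2].astype(np.float32)*1000))
mv(.44,.05,.25,-60); mv(.4375,.283,.25,7.2)
E
```

```text
t 15.72 tcp [ 0.4829 -0.0965  0.2559] yaw -89.0 open 0.0154 gf 68.8 F [ 0.5 -0.1 -0.5] q [-16.  10.  94.  -0.  75.  73.]
32 ((610.10791015625, -92.44761657714844), (16.07805633544922, 27.36318016052246), 84.5602035522461)
row [-0.004, 0.012, -0.506] [-2.87, -14.54, 0.44] rows>= 4.0
row [-0.011, 0.009, -1.679] [-2.7, -37.84, 0.45] rows>= 13.4
```

apply_moves:
  steps:
    - [0,0,-1.68,-3,-2,0.4,1]
    - [0,0,-1.68,-3,-5,0.4,1]
    - [0,0,-1.68,-3,-8,0.4,1]
    - [0,0,-1.68,-3,-11,0.4,1]
    - [0,0,-1.68,-3,-14,0.4,1]
    - [0,0,-1.68,-3,-17,0.4,1]
    - [0,0,-1.68,-3,-20,0.4,1]
    - [0,0,-1.68,-3,-23,0.4,1]
    - [0,0,-1.68,-3,-27,0.4,1]
    - [0,0,-1.68,-3,-31,0.4,1]
    - [0,0,-1.68,-3,-35,0.4,1]
    - [0,0,-1.68,-2.7,-37.8,0.4,1]

```text
t: 16.77
tcp_pos: [0.4507, 0.2844, 0.2519]
tool_rot: [[0.045, 0.999, 0.002], [0.999, -0.046, 0.002], [0.002, 0.002, -1.0]]
wrist_force: [0.4, -0.1, -1.1]
opening: 0.0154
grasp_force: 68.9
```

```bash
python3 - <<'E'
from h import *
st(); mv(.4375,.283,.06,7.2)
E
```

```text
t 16.77 tcp [0.4507 0.2844 0.2519] yaw -2.6 open 0.0154 gf 68.9 F [ 0.4 -0.1 -1.1] q [28. 14. 90.  0. 76. 30.]
row [0.002, -0.002, -0.171] [-0.24, -1.35, 19.19] rows>= 4.6
```

apply_moves:
  steps:
    - [0,0,-0.171,-0.2,-1.3,4,1]
    - [0,0,-0.171,-0.2,-1.3,8,1]
    - [0,0,-0.171,-0.2,-1.3,12,1]
    - [0,0,-0.171,-0.2,-1.3,16,1]
    - [0,0,-0.171,-0.2,-1.3,19.2,1]
    - [0,0,-0.171,-0.2,-1.3,19.2,1]
    - [0,0,-0.171,-0.2,-1.3,19.2,1]
    - [0,0,-0.171,-0.2,-1.3,19.2,1]

```text
t: 17.43
tcp_pos: [0.4397, 0.2807, 0.0602]
tool_rot: [[-0.118, 0.993, 0.003], [0.993, 0.118, 0.001], [0.001, 0.003, -1.0]]
wrist_force: [0.3, 0.7, -1.1]
opening: 0.0158
grasp_force: 68.9
```

```bash
python3 - <<'E'
from h import *
st(); mv(.4375,.283,.016,7.2)
E
```

```text
t 17.43 tcp [0.4397 0.2807 0.0602] yaw 6.8 open 0.0158 gf 68.9 F [ 0.3  0.7 -1.1] q [ 28.  25. 106.  -0.  49.  21.]
row [0.003, -0.001, -0.008] [0.25, -0.21, 4.42] rows>= 1.1
```

apply_moves:
  steps:
    - [0,0,0,0.2,-0.2,2,1]
    - [0,0,0,0.2,-0.2,3.5,1]
    - [0,0,0,0.2,-0.2,4.2,1]
    - [0,0,0,0.2,-0.2,4.4,1]
    - [0,0,0,0.2,-0.2,4.4,1]
    - [0,0,0,0.2,-0.2,4.4,0]
    - [0,0,0,0.2,-0.2,4.4,0]
    - [0,0,0,0.2,-0.2,4.4,0]
    - [0,0,0,0.2,-0.2,4.4,0]
    - [0,0,0,0.2,-0.2,0,0]
    - [0,0,0,0.2,-0.2,-4,0]
    - [0,0,0,0.2,-0.2,-8,-0.6]

```text
t: 18.43
tcp_pos: [0.435, 0.2813, 0.1389]
tool_rot: [[-0.118, 0.993, -0.003], [0.993, 0.118, -0.001], [-0.001, -0.003, -1.0]]
wrist_force: [1.5, -0.0, -0.8]
opening: 0.0536
grasp_force: 0.0
```

```bash
cat > pots.py <<'E'
from h import *
def pots(n,fn):
    S=shot(n,fn); C=cloud(S); hsv=cv2.cvtColor(S['p'],cv2.COLOR_BGR2HSV); H=hsv[...,0].astype(int); s=hsv[...,1]
    for nm,m in(('red',((H<8)|(H>172))&(s>120)),('blue',(abs(H-112)<14)&(s>120))):
        m=m&(C[...,0]<.8)&(C[...,2]<.09)
        k,l,stt,ce=cv2.connectedComponentsWithStats((m&(C[...,2]>.03)).astype(np.uint8))
        for i in range(1,k):
            if stt[i,4]<60: continue
            Q=C[l==i]; zt=np.percentile(Q[:,2],95); T=Q[Q[:,2]>zt-.006]; c,r=cv2.minEnclosingCircle(T[:,:2].astype(np.float32)*1000)
            q=cv2.minAreaRect(T[:,:2].astype(np.float32)*1000); print(nm,'ztop',zt.round(3),'rect',np.round(q[0],1),np.round(q[1],1),'r',round(r,1))
    return S,C
E
python3 - <<'E'
from pots import *
st(); S,C=pots('scene','s9')
Q=C[(C[...,0]<.55)&(C[...,1]>.15)&(C[...,0]>.1)&(abs(C[...,2]-.017)<.006)]
print(len(Q),cv2.minAreaRect(Q[:,:2].astype(np.float32)*1000))
m=(abs(C[...,2]-.003)<.004)&(S['p'].max(-1)<60)&(C[...,1]>.15)&(C[...,0]<.52); print('mat',cv2.minAreaRect(C[m][:,:2].astype(np.float32)*1000))
E
```

```text
t 18.43 tcp [0.435  0.2813 0.1389] yaw 6.8 open 0.0536 gf 0.0 F [ 1.5 -0.  -0.8] q [ 28.  19. 101.  -0.  60.  21.]
red ztop 0.075 rect [781.5  -6. ] [35.  64.2] r 32.2
red ztop 0.043 rect [614.9  27.1] [114.6 174.7] r 100.3
red ztop 0.053 rect [ 433.2 -136. ] [49.5 50.1] r 27.0
blue ztop 0.043 rect [ 606.1 -213. ] [116.2 172.8] r 98.5
blue ztop 0.053 rect [429.3 -30. ] [49.2 51.9] r 27.1
blue ztop 0.053 rect [441.   66.5] [49.1 51.9] r 27.3
778 ((434.2359313964844, 285.2022399902344), (52.361019134521484, 176.5266571044922), 8.888545036315918)
mat ((443.109130859375, 280.2026672363281), (84.83843994140625, 198.78799438476562), 2.880380630493164)
```

The spanner is back flat on its mat, at 97.5° and within the edges. Next is the first blue pot at (0.441, 0.066).

```bash
python3 - <<'E'
from h import *
mv(.440,.066,.14,0)
E
```

```text
row [0.011, -0.005, 0.118] [-21.65, -2.56, 0.6] rows>= 5.2
```

apply_moves:
  steps:
    - [0,0,0.118,-21.6,-2.6,0,-1]
    - [0,0,0.118,-21.6,-2.6,0,-1]
    - [0,0,0.118,-21.6,-2.6,0,-1]
    - [0,0,0.118,-21.6,-2.6,0,-1]
    - [0,0,0.118,-21.6,-2.6,0,-1]
    - [0,0,0.118,-21.6,-2.6,0,-1]
    - [0,0,0.118,-21.6,-2.6,0,-1]
    - [0,0,0.118,-21.6,-2.6,0,-1]

```text
t: 19.15
tcp_pos: [0.4355, 0.064, 0.1385]
tool_rot: [[0.003, 1.0, 0.0], [1.0, -0.003, 0.001], [0.001, 0.0, -1.0]]
wrist_force: [0.3, -0.2, -0.6]
opening: 0.0858
grasp_force: 0.0
```

```bash
python3 - <<'E'
from pots import *
st(); pots('wrist','w10'); mv(.441,.066,.04,0)
E
```

```text
t 19.15 tcp [0.4355 0.064  0.1385] yaw -0.1 open 0.0858 gf 0.0 F [ 0.3 -0.2 -0.6] q [  3.  13. 110.   0.  57.   3.]
red ztop 0.044 rect [569.8  72.5] [122.4  60.1] r 61.2
red ztop 0.043 rect [623.1 -27.3] [ 5.9 72.7] r 36.4
blue ztop 0.054 rect [442.   66.3] [51.2 51.7] r 26.5
blue ztop 0.054 rect [429.8 -29.6] [51.2 51.9] r 26.9
row [0.0, -0.001, -0.001] [0.12, 0.54, 9.84] rows>= 2.4
```

apply_moves:
  steps:
    - [0,0,0,0.2,0.6,3,-1]
    - [0,0,0,0.2,0.6,7,-1]
    - [0,0,0,0.2,0.6,9.8,-1]
    - [0,0,0,0.2,0.6,9.8,-1]
    - [0,0,0,0.2,0.6,9.8,1]
    - [0,0,0,0.2,0.6,9.8,1]
    - [0,0,0,0.2,0.6,9.8,1]
    - [0,0,0,0.2,0.6,9.8,1]
    - [0,0,0,0.2,0.6,9.8,1]
    - [0,0,0,0.2,0.6,6,1]
    - [0,0,0,0.2,0.6,2,1]
    - [0,0,0,0.2,0.6,-3,1]
  force: 60

```text
t: 20.2
tcp_pos: [0.4402, 0.0661, 0.1615]
tool_rot: [[-0.0, 1.0, -0.002], [1.0, 0.0, -0.0], [-0.0, -0.002, -1.0]]
wrist_force: [1.8, 0.3, -1.4]
opening: 0.0495
grasp_force: 63.4
```

```bash
python3 - <<'E'
from h import *
st(); mv(.6465,-.2145,.17,-2); mv(.6465,-.2145,.075,-2)
E
```

```text
t 20.2 tcp [0.4402 0.0661 0.1615] yaw 0.0 open 0.0495 gf 63.4 F [ 1.8  0.3 -1.4] q [  3.  12. 107.  -0.  61.   3.]
row [-0.002, 0.0, 0.035] [-28.06, 20.62, -0.88] rows>= 8.4
row [-0.002, 0.0, 0.035] [-28.06, 20.64, 8.62] rows>= 8.6
```

apply_moves:
  steps:
    - [0,0,0.035,-28,20.6,-1.5,1]
    - [0,0,0.035,-28,20.6,-1.5,1]
    - [0,0,0.035,-28,20.6,-1.5,1]
    - [0,0,0.035,-28,20.6,-1.5,1]
    - [0,0,0.035,-28,20.6,-1.5,1]
    - [0,0,0.035,-28,20.6,-1.5,1]
    - [0,0,0.035,-28,20.6,-1.5,1]
    - [0,0,0.035,-28,20.6,-1.5,1]
    - [0,0,0.035,-28,20.6,0,1]
    - [0,0,0.035,-28,20.6,4,1]
    - [0,0,0.035,-28,20.6,7.5,1]
    - [0,0,0.035,-28,20.6,7.5,1]

```text
t: 21.2
tcp_pos: [0.6419, -0.2125, 0.0782]
tool_rot: [[0.036, 0.999, -0.013], [0.999, -0.036, 0.005], [0.005, -0.013, -1.0]]
wrist_force: [-1.9, 1.1, -2.5]
opening: 0.0497
grasp_force: 63.5
```

```bash
python3 - <<'E'
from h import *
st(); mv(.6465,-.2145,.058,-2)
E
```

```text
t 21.2 tcp [ 0.6419 -0.2125  0.0782] yaw -2.1 open 0.0497 gf 63.5 F [-1.9  1.1 -2.5] q [-22.  34.  83.  -0.  63. -20.]
row [-0.013, -0.005, -0.001] [-0.19, 0.49, 2.02] rows>= 0.5
```

apply_moves:
  steps:
    - [0,0,0,0,0.2,1,1]
    - [0,0,0,0,0.2,2,1]
    - [0,0,0,0,0.2,2,1]
    - [0,0,0,0,0.2,2,1]
    - [0,0,0,0,0.2,2,1]

```text
t: 21.62
tcp_pos: [0.6505, -0.214, 0.0669]
tool_rot: [[0.035, 0.999, 0.003], [0.999, -0.035, -0.001], [-0.001, 0.003, -1.0]]
wrist_force: [-1.1, -0.8, -1.3]
opening: 0.0499
grasp_force: 63.5
```

```bash
python3 - <<'E'
from h import *
st(); mv(.6465,-.2145,.058,-2)
E
```

```text
t 21.62 tcp [ 0.6505 -0.214   0.0669] yaw -2.0 open 0.0499 gf 63.5 F [-1.1 -0.8 -1.3] q [-22.  35.  84.  -0.  61. -20.]
row [0.003, 0.001, 0.0] [-0.06, -0.4, 0.89] rows>= 0.2
```

apply_moves:
  steps:
    - [0,0,0,0,-0.3,0.5,1]
    - [0,0,0,0,-0.3,0.9,1]
    - [0,0,0,0,-0.3,0.9,1]
    - [0,0,0,0,-0.3,0.9,1]
    - [0,0,0,0,-0.3,0.9,-0.6]
    - [0,0,0,0,-0.3,0.9,-0.6]
    - [0,0,0,0,-0.3,0.9,-0.6]
    - [0,0,0,0,-0.3,0.9,-0.6]
    - [0,0,0,0,-0.3,0.9,-0.6]
    - [0,0,0,0,-0.3,-2,-0.6]
    - [0,0,0,0,-0.3,-6,-0.6]
    - [0,0,0,0,-0.3,-10,-1]

```text
t: 22.62
tcp_pos: [0.645, -0.2133, 0.1639]
tool_rot: [[0.035, 0.999, -0.005], [0.999, -0.035, 0.002], [0.002, -0.005, -1.0]]
wrist_force: [1.0, -1.5, -0.0]
opening: 0.0786
grasp_force: 0.0
```

```bash
python3 - <<'E'
from h import *
st(); mv(.43,-.03,.14,0)
E
```

```text
t 22.62 tcp [ 0.645  -0.2133  0.1639] yaw -2.0 open 0.0786 gf 0.0 F [ 1.  -1.5 -0. ] q [-22.  29.  78.   0.  73. -20.]
row [-0.005, -0.002, -0.035] [17.56, -22.11, 2.53] rows>= 6.8
```

apply_moves:
  steps:
    - [0,0,-0.035,17.5,-22.1,0,-1]
    - [0,0,-0.035,17.5,-22.1,0,-1]
    - [0,0,-0.035,17.5,-22.1,0,-1]
    - [0,0,-0.035,17.5,-22.1,0,-1]
    - [0,0,-0.035,17.5,-22.1,0,-1]
    - [0,0,-0.035,17.5,-22.1,0,-1]
    - [0,0,-0.035,17.5,-22.1,0,-1]
    - [0,0,-0.035,17.5,-22.1,2.5,-1]
    - [0,0,-0.035,17.5,-22.1,2.5,-1]
    - [0,0,-0.035,17.5,-22.1,2.5,-1]

```text
t: 23.45
tcp_pos: [0.4311, -0.031, 0.1397]
tool_rot: [[-0.001, 1.0, -0.002], [1.0, 0.001, 0.0], [0.0, -0.002, -1.0]]
wrist_force: [0.6, 0.2, 1.3]
opening: 0.0855
grasp_force: 0.0
```

```bash
python3 - <<'E'
from pots import *
st(); pots('wrist','w11'); mv(.43,-.03,.04,0); pots('scene','s11')
E
```

```text
t 23.45 tcp [ 0.4311 -0.031   0.1397] yaw 0.0 open 0.0855 gf 0.0 F [0.6 0.2 1.3] q [-10.  13. 111.  -0.  57. -10.]
red ztop 0.044 rect [581.9  27.3] [111.4 105.9] r 75.4
red ztop 0.054 rect [ 433.2 -133.5] [52.  45.5] r 26.6
blue ztop 0.054 rect [429.7 -30.3] [52.5 51.5] r 26.6
row [0.0, 0.0, 0.0] [0.15, -0.25, 10.02] rows>= 2.4
red ztop 0.076 rect [  503.5 -1026.9] [60.3 67.7] r 35.6
red ztop 0.076 rect [781.1  -6.1] [36.6 64.5] r 32.3
red ztop 0.043 rect [614.9  26.7] [113.7 174. ] r 99.8
red ztop 0.053 rect [ 435.4 -133.4] [41.3 53.3] r 26.8
blue ztop 0.068 rect [  578.1 -1051.4] [33.2 22.4] r 18.2
blue ztop 0.043 rect [ 588.3 -158.6] [ 8.7 76.1] r 38.0
blue ztop 0.042 rect [ 523.3 -206.5] [69.4  7.6] r 34.8
blue ztop 0.053 rect [428.7 -29.3] [49.6 48.6] r 26.6
```

apply_moves:
  steps:
    - [0,0,0,0.1,-0.1,3,-1]
    - [0,0,0,0.1,-0.1,7,-1]
    - [0,0,0,0.1,-0.1,10,-1]
    - [0,0,0,0.1,-0.1,10,-1]
    - [0,0,0,0.1,-0.1,10,1]
    - [0,0,0,0.1,-0.1,10,1]
    - [0,0,0,0.1,-0.1,10,1]
    - [0,0,0,0.1,-0.1,10,1]
    - [0,0,0,0.1,-0.1,10,1]
    - [0,0,0,0.1,-0.1,6,1]
    - [0,0,0,0.1,-0.1,2,1]
    - [0,0,0,0.1,-0.1,-3,1]

```text
t: 24.55
tcp_pos: [0.4298, -0.03, 0.1634]
tool_rot: [[0.0, 1.0, -0.001], [1.0, -0.0, 0.0], [0.0, -0.001, -1.0]]
wrist_force: [1.7, -1.1, -2.4]
opening: 0.0501
grasp_force: 63.3
```

```bash
python3 - <<'E'
from h import *
st(); mv(.564,-.2116,.17,-2); mv(.564,-.2116,.075,-2)
E
```

```text
t 24.55 tcp [ 0.4298 -0.03    0.1634] yaw -0.0 open 0.0501 gf 63.3 F [ 1.7 -1.1 -2.4] q [-10.  11. 109.   0.  60. -10.]
row [-0.001, -0.0, 0.035] [-18.15, 13.42, -0.68] rows>= 5.4
row [-0.001, -0.0, 0.035] [-18.16, 13.43, 8.82] rows>= 5.8
```

apply_moves:
  steps:
    - [0,0,0.035,-18.1,13.4,-0.7,1]
    - [0,0,0.035,-18.1,13.4,-0.7,1]
    - [0,0,0.035,-18.1,13.4,-0.7,1]
    - [0,0,0.035,-18.1,13.4,-0.7,1]
    - [0,0,0.035,-18.1,13.4,-0.7,1]
    - [0,0,0.035,-18.1,13.4,-0.7,1]
    - [0,0,0.035,-18.1,13.4,2,1]
    - [0,0,0.035,-18.1,13.4,6,1]
    - [0,0,0.035,-18.1,13.4,8.8,1]
    - [0,0,0.035,-18.1,13.4,8.8,1]
    - [0,0,0.035,-18.1,13.4,8.8,1]
    - [0,0,0.035,-18.1,13.4,8.8,1]

```text
t: 25.55
tcp_pos: [0.5659, -0.2117, 0.0757]
tool_rot: [[0.035, 0.999, 0.003], [0.999, -0.035, -0.001], [-0.001, 0.003, -1.0]]
wrist_force: [0.7, 0.0, -1.3]
opening: 0.0498
grasp_force: 63.5
```

```bash
python3 - <<'E'
from h import *
st(); mv(.564,-.2116,.058,-2)
E
```

```text
t 25.55 tcp [ 0.5659 -0.2117  0.0757] yaw -2.0 open 0.0498 gf 63.5 F [ 0.7  0.  -1.3] q [-25.  29.  94.   0.  57. -23.]
row [0.003, 0.001, 0.0] [0.0, -0.19, 1.77] rows>= 0.4
```

apply_moves:
  steps:
    - [0,0,0,0,-0.2,1,1]
    - [0,0,0,0,-0.2,1.7,1]
    - [0,0,0,0,-0.2,1.7,1]
    - [0,0,0,0,-0.2,1.7,1]
    - [0,0,0,0,-0.2,1.7,-0.6]
    - [0,0,0,0,-0.2,1.7,-0.6]
    - [0,0,0,0,-0.2,1.7,-0.6]
    - [0,0,0,0,-0.2,1.7,-0.6]
    - [0,0,0,0,-0.2,1.7,-0.6]
    - [0,0,0,0,-0.2,-2,-0.6]
    - [0,0,0,0,-0.2,-6,-0.6]
    - [0,0,0,0,-0.2,-10,-1]

```text
t: 26.55
tcp_pos: [0.5615, -0.2107, 0.1737]
tool_rot: [[0.035, 0.999, -0.003], [0.999, -0.035, 0.001], [0.001, -0.003, -1.0]]
wrist_force: [1.3, -0.5, 0.8]
opening: 0.0789
grasp_force: 0.0
```

```bash
python3 - <<'E'
from h import *
st(); mv(.433,-.135,.14,0)
E
```

```text
t 26.55 tcp [ 0.5615 -0.2107  0.1737] yaw -2.0 open 0.0789 gf 0.0 F [ 1.3 -0.5  0.8] q [-25.  23.  88.  -0.  69. -23.]
row [-0.003, -0.001, -0.035] [7.11, -13.1, 3.42] rows>= 3.7
```

apply_moves:
  steps:
    - [0,0,-0.035,7.1,-13.1,0,-1]
    - [0,0,-0.035,7.1,-13.1,0,-1]
    - [0,0,-0.035,7.1,-13.1,0,-1]
    - [0,0,-0.035,7.1,-13.1,0,-1]
    - [0,0,-0.035,7.1,-13.1,3.4,-1]
    - [0,0,-0.035,7.1,-13.1,3.4,-1]
    - [0,0,-0.035,7.1,-13.1,3.4,-1]
    - [0,0,-0.035,7.1,-13.1,3.4,-1]

```text
t: 27.22
tcp_pos: [0.4353, -0.1362, 0.1402]
tool_rot: [[0.0, 1.0, 0.001], [1.0, -0.0, -0.0], [-0.0, 0.001, -1.0]]
wrist_force: [0.3, -1.0, 0.5]
opening: 0.0856
grasp_force: 0.0
```

```bash
python3 - <<'E'
from pots import *
st(); pots('wrist','w12'); mv(.433,-.135,.04,0)
E
```

```text
t 27.22 tcp [ 0.4353 -0.1362  0.1402] yaw -0.0 open 0.0856 gf 0.0 F [ 0.3 -1.   0.5] q [-23.  14. 108.  -0.  58. -23.]
red ztop 0.044 rect [567.8 -27.6] [32.2 93.4] r 46.7
red ztop 0.054 rect [ 433.8 -137.2] [51.1 52.6] r 27.0
blue ztop 0.044 rect [ 583.4 -159.3] [125.4  21.8] r 62.7
blue ztop 0.071 rect [ 570.7 -197.2] [21.1 47.9] r 24.1
blue ztop 0.04 rect [ 633.8 -207.3] [48.2 20.8] r 24.1
blue ztop 0.07 rect [ 627.  -208.5] [14.7 28.7] r 14.4
blue ztop 0.043 rect [ 522.  -247.1] [ 8.4 37.9] r 19.0
row [0.002, 0.001, -0.0] [0.15, -0.3, 10.05] rows>= 2.4
```

apply_moves:
  steps:
    - [0,0,0,-0.1,-0.1,3,-1]
    - [0,0,0,-0.1,-0.1,7,-1]
    - [0,0,0,-0.1,-0.1,10,-1]
    - [0,0,0,-0.1,-0.1,10,-1]
    - [0,0,0,-0.1,-0.1,10,1]
    - [0,0,0,-0.1,-0.1,10,1]
    - [0,0,0,-0.1,-0.1,10,1]
    - [0,0,0,-0.1,-0.1,10,1]
    - [0,0,0,-0.1,-0.1,10,1]
    - [0,0,0,-0.1,-0.1,6,1]
    - [0,0,0,-0.1,-0.1,2,1]
    - [0,0,0,-0.1,-0.1,-3,1]

```text
t: 28.27
tcp_pos: [0.4324, -0.1362, 0.1631]
tool_rot: [[0.0, 1.0, -0.001], [1.0, -0.0, 0.001], [0.001, -0.001, -1.0]]
wrist_force: [1.1, -0.1, -1.6]
opening: 0.0497
grasp_force: 63.4
```

```bash
python3 - <<'E'
from h import *
st(); mv(.655,.025,.17,-2); mv(.655,.025,.075,-2)
E
```

```text
t 28.27 tcp [ 0.4324 -0.1362  0.1631] yaw -0.0 open 0.0497 gf 63.4 F [ 1.1 -0.1 -1.6] q [-23.  13. 106.   0.  61. -23.]
row [-0.001, -0.001, 0.035] [16.12, 22.26, -0.71] rows>= 6.6
row [-0.001, -0.001, 0.035] [16.12, 22.27, 8.79] rows>= 6.9
```

apply_moves:
  steps:
    - [0,0,0.035,16.1,22.2,-1.2,1]
    - [0,0,0.035,16.1,22.2,-1.2,1]
    - [0,0,0.035,16.1,22.2,-1.2,1]
    - [0,0,0.035,16.1,22.2,-1.2,1]
    - [0,0,0.035,16.1,22.2,-1.2,1]
    - [0,0,0.035,16.1,22.2,-1.2,1]
    - [0,0,0.035,16.1,22.2,-1.2,1]
    - [0,0,0.035,16.1,22.2,2,1]
    - [0,0,0.035,16.1,22.2,6,1]
    - [0,0,0.035,16.1,22.2,8.8,1]
    - [0,0,0.035,16.1,22.2,8.8,1]
    - [0,0,0.035,16.1,22.2,8.8,1]

```text
t: 29.27
tcp_pos: [0.6538, 0.0246, 0.0727]
tool_rot: [[0.035, 0.999, -0.004], [0.999, -0.035, 0.0], [-0.0, -0.004, -1.0]]
wrist_force: [-0.3, -0.3, -0.9]
opening: 0.0498
grasp_force: 63.5
```

```bash
python3 - <<'E'
from h import *
st(); mv(.655,.025,.058,-2)
E
```

```text
t 29.27 tcp [0.6538 0.0246 0.0727] yaw -2.0 open 0.0498 gf 63.5 F [-0.3 -0.3 -0.9] q [-2. 32. 87.  0. 60.  0.]
row [-0.004, 0.0, 0.0] [0.05, 0.13, 1.47] rows>= 0.4
```

apply_moves:
  steps:
    - [0,0,0,0,0,1,1]
    - [0,0,0,0,0,1.7,1]
    - [0,0,0,0,0,1.7,1]
    - [0,0,0,0,0,1.7,1]
    - [0,0,0,0,0,1.7,-0.6]
    - [0,0,0,0,0,1.7,-0.6]
    - [0,0,0,0,0,1.7,-0.6]
    - [0,0,0,0,0,1.7,-0.6]
    - [0,0,0,0,0,1.7,-0.6]
    - [0,0,0,0,0,-2,-0.6]
    - [0,0,0,0,0,-6,-0.6]
    - [0,0,0,0,0,-10,-1]

```text
t: 30.27
tcp_pos: [0.6539, 0.0245, 0.1731]
tool_rot: [[0.035, 0.999, -0.004], [0.999, -0.035, 0.0], [-0.0, -0.004, -1.0]]
wrist_force: [0.7, -0.7, 0.1]
opening: 0.0784
grasp_force: 0.0
```

```bash
python3 - <<'E'
from h import *
st(); mv(.446,-.30,.16,0)
E
```

```text
t 30.27 tcp [0.6539 0.0245 0.1731] yaw -2.0 open 0.0784 gf 0.0 F [ 0.7 -0.7  0.1] q [-2. 27. 81. -0. 72.  0.]
row [-0.004, -0.0, -0.035] [-33.15, -19.64, 1.39] rows>= 9.2
```

apply_moves:
  steps:
    - [0,0,-0.035,-33.1,-19.6,0,-1]
    - [0,0,-0.035,-33.1,-19.6,0,-1]
    - [0,0,-0.035,-33.1,-19.6,0,-1]
    - [0,0,-0.035,-33.1,-19.6,0,-1]
    - [0,0,-0.035,-33.1,-19.6,0,-1]
    - [0,0,-0.035,-33.1,-19.6,0,-1]
    - [0,0,-0.035,-33.1,-19.6,0,-1]
    - [0,0,-0.035,-33.1,-19.6,0,-1]
    - [0,0,-0.035,-33.1,-19.6,0,-1]
    - [0,0,-0.035,-33.1,-19.6,1.4,-1]
    - [0,0,-0.035,-33.1,-19.6,1.4,-1]

```text
t: 31.18
tcp_pos: [0.4447, -0.3016, 0.1578]
tool_rot: [[0.005, 1.0, -0.003], [1.0, -0.005, 0.001], [0.001, -0.003, -1.0]]
wrist_force: [-0.2, 2.0, -0.0]
opening: 0.0854
grasp_force: 0.0
```

```bash
python3 - <<'E'
from pots import *
st(); pots('wrist','w13'); mv(.448,-.331,.14,0)
E
```

```text
t 31.18 tcp [ 0.4447 -0.3016  0.1578] yaw -0.3 open 0.0854 gf 0.0 F [-0.2  2.  -0. ] q [-39.  19.  97.  -0.  64. -38.]
red ztop 0.054 rect [ 449.3 -332.9] [50.9 51.4] r 26.4
blue ztop 0.044 rect [ 587.8 -214.1] [110.4 134.2] r 85.5
blue ztop 0.071 rect [ 562.9 -211.4] [52.9 52.7] r 27.0
blue ztop 0.067 rect [ 623.8 -221.5] [ 7.1 33.1] r 16.5
row [-0.002, -0.002, -0.004] [-3.1, 0.23, 1.82] rows>= 0.9
```

apply_moves:
  steps:
    - [0,0,0,-3.2,0.4,0,-1]
    - [0,0,0,-3.2,0.4,3,-1]
    - [0,0,0,-3.2,0.4,7,-1]
    - [0,0,0,-3.2,0.4,11.8,-1]
    - [0,0,0,-3.2,0.4,11.8,-1]
    - [0,0,0,-3.2,0.4,11.8,-1]
    - [0,0,0,-3.2,0.4,11.8,1]
    - [0,0,0,-3.2,0.4,11.8,1]
    - [0,0,0,-3.2,0.4,11.8,1]
    - [0,0,0,-3.2,0.4,11.8,1]
    - [0,0,0,-3.2,0.4,11.8,1]

```text
t: 32.15
tcp_pos: [0.4534, -0.3326, 0.0444]
tool_rot: [[-0.0, 1.0, 0.004], [1.0, 0.0, -0.003], [-0.003, 0.004, -1.0]]
wrist_force: [0.1, 0.4, 6.0]
opening: 0.0497
grasp_force: 61.4
```

apply_moves:
  steps:
    - [0,0,0,0,0,-4,1]
    - [0,0,0,0,0,-8,1]
    - [0,0,0,0,0,-13,1]
    - [0,0,0,0,0,-13,1]

```text
t: 32.48
tcp_pos: [0.4555, -0.3345, 0.1803]
tool_rot: [[-0.0, 1.0, 0.012], [1.0, 0.0, -0.01], [-0.01, 0.012, -1.0]]
wrist_force: [2.0, -1.0, -0.4]
opening: 0.0497
grasp_force: 63.4
```

```bash
python3 - <<'E'
from h import *
st(); mv(.573,.028,.18,-2); mv(.573,.028,.075,-2)
E
```

```text
t 32.48 tcp [ 0.4555 -0.3345  0.1803] yaw 0.0 open 0.0497 gf 63.4 F [ 2.  -1.  -0.4] q [-41.  19.  93.   0.  67. -41.]
row [0.012, 0.01, 0.035] [36.25, 11.76, -0.2] rows>= 9.1
row [0.012, 0.01, 0.035] [36.36, 11.63, 10.3] rows>= 9.5
```

apply_moves:
  steps:
    - [0,0,0.035,36.2,12.2,0,1]
    - [0,0,0.035,36.2,12.2,0,1]
    - [0,0,0.035,36.2,12.2,0,1]
    - [0,0,0.035,36.2,12.2,0,1]
    - [0,0,0.035,36.2,12.2,0,1]
    - [0,0,0.035,36.2,12.2,0,1]
    - [0,0,0.035,36.2,12.2,0,1]
    - [0,0,0.035,36.2,12.2,0,1]
    - [0,0,0.035,36.2,12.2,0,1]
    - [0,0,0.035,36.2,12.2,0,1]
    - [0,0,0.035,36.2,12.2,4,1]
    - [0,0,0.035,36.2,12.2,8,1]

```text
t: 33.48
tcp_pos: [0.5776, 0.0319, 0.0944]
tool_rot: [[0.032, 0.999, 0.011], [0.999, -0.032, -0.0], [0.0, 0.011, -1.0]]
wrist_force: [-0.4, -0.4, -3.0]
opening: 0.0496
grasp_force: 63.5
```

apply_moves:
  steps:
    - [0,0,0,0,0,0.5,1]
    - [0,0,0,0,0,0.5,1]
    - [0,0,0,0,0,0.5,1]

```text
t: 33.73
tcp_pos: [0.5742, 0.0301, 0.0874]
tool_rot: [[0.036, 0.999, 0.001], [0.999, -0.036, -0.0], [-0.0, 0.001, -1.0]]
wrist_force: [1.0, -0.3, -1.1]
opening: 0.0496
grasp_force: 63.2
```

```bash
python3 - <<'E'
from h import *
st(); mv(.573,.028,.061,-2)
E
```

```text
t 33.73 tcp [0.5742 0.0301 0.0874] yaw -2.0 open 0.0496 gf 63.2 F [ 1.  -0.3 -1.1] q [-1. 26. 97. -0. 56.  1.]
row [0.001, 0.0, -0.001] [-0.21, -0.11, 2.64] rows>= 0.6
```

apply_moves:
  steps:
    - [0,0,0,-0.2,-0.1,1,1]
    - [0,0,0,-0.2,-0.1,2,1]
    - [0,0,0,-0.2,-0.1,2.6,1]
    - [0,0,0,-0.2,-0.1,2.6,1]
    - [0,0,0,-0.2,-0.1,2.6,1]

```text
t: 34.15
tcp_pos: [0.5725, 0.0283, 0.0602]
tool_rot: [[0.035, 0.999, -0.0], [0.999, -0.035, 0.0], [0.0, -0.0, -1.0]]
wrist_force: [-0.3, 0.3, -1.0]
opening: 0.05
grasp_force: 67.8
```

```bash
python3 - <<'E'
from h import *
st()
E
```

```text
t 34.15 tcp [0.5725 0.0283 0.0602] yaw -2.0 open 0.05 gf 67.8 F [-0.3  0.3 -1. ] q [-1. 28. 99.  0. 53.  1.]
```

apply_moves:
  steps:
    - [0,0,0,0,0,0.2,1]
    - [0,0,0,0,0,0.2,1]
    - [0,0,0,0,0,0.2,-0.6]
    - [0,0,0,0,0,0.2,-0.6]
    - [0,0,0,0,0,0.2,-0.6]
    - [0,0,0,0,0,0.2,-0.6]
    - [0,0,0,0,0,0.2,-0.6]
    - [0,0,0,0,0,-2,-0.6]
    - [0,0,0,0,0,-6,-0.6]
    - [0,0,0,0,0,-10,-0.6]
    - [0,0,0,0,0,-14,-0.6]
    - [0,0,0,0,0,-18,-0.6]

```text
t: 35.15
tcp_pos: [0.5721, 0.0286, 0.2419]
tool_rot: [[0.035, 0.999, -0.001], [0.999, -0.035, 0.0], [0.0, -0.001, -1.0]]
wrist_force: [1.7, -0.7, -0.5]
opening: 0.0682
grasp_force: 0.0
```

```bash
python3 - <<'E'
from h import *
st(); mv(.53,-.09,.30,-92)
E
```

```text
t 35.15 tcp [0.5721 0.0286 0.2419] yaw -2.0 open 0.0682 gf 0.0 F [ 1.7 -0.7 -0.5] q [-1. 17. 86.  0. 76.  1.]
row [-0.001, 0.001, 1.571] [-12.0, -3.8, -5.81] rows>= 12.6
```

apply_moves:
  steps:
    - [0,0,1.57,-12,-3.8,-6,-0.6]
    - [0,0,1.57,-12,-3.8,-6,-0.6]
    - [0,0,1.57,-12,-3.8,-6,-0.6]
    - [0,0,1.57,-12,-3.8,-6,-0.6]
    - [0,0,1.57,-12,-3.8,-6,-0.6]
    - [0,0,1.57,-12,-3.8,-6,-0.6]
    - [0,0,1.57,-12,-3.8,-6,-0.6]
    - [0,0,1.57,-12,-3.8,-6,-0.6]
    - [0,0,1.57,-12,-3.8,-6,0]
    - [0,0,1.57,-12,-3.8,-6,0]
    - [0,0,1.57,-12,-3.8,-6,0]
    - [0,0,1.57,-12,-3.8,-6,0]

```text
t: 36.15
tcp_pos: [0.5302, -0.09, 0.3]
tool_rot: [[1.0, 0.03, -0.001], [0.03, -1.0, 0.0], [-0.001, -0.0, -1.0]]
wrist_force: [0.2, -0.6, 0.8]
opening: 0.043
grasp_force: 0.0
```

apply_moves:
  steps:
    - [0,0,0,0,0,0,0]
    - [0,0,0,0,0,0,0]
    - [0,0,0,0,0,0,0]

```text
t: 36.4
tcp_pos: [0.5303, -0.09, 0.3001]
tool_rot: [[0.999, 0.039, -0.0], [0.039, -0.999, 0.0], [-0.0, -0.0, -1.0]]
wrist_force: [-0.8, -0.2, -0.2]
opening: 0.0427
grasp_force: 0.0
```

```bash
python3 - <<'E'
from pots import *
st(); S,C=pots('wrist','w14'); cv2.imwrite('pics/w14b.png',cv2.resize(S['p'],(800,600)))
x,y,z=C[...,0],C[...,1],C[...,2]
m=(abs(z-.084)<.004)&(np.hypot(x-.611,y+.093)<.03); print('stud',cv2.minAreaRect(C[m][:,:2].astype(np.float32)*1000))
r=np.hypot(x-.611,y+.093); m=(r<.1)&(r>.05)&(z>.082)&(z<.095)&(x<.6); q=cv2.minAreaRect(C[m][:,:2].astype(np.float32)*1000); print('knob',q, np.degrees(np.arctan2(q[0][1]+93.8,610.5-q[0][0])))
E
```

```text
t 36.4 tcp [ 0.5303 -0.09    0.3001] yaw -87.8 open 0.0427 gf 0.0 F [-0.8 -0.2 -0.2] q [-14.  12.  85.   0.  83.  74.]
red ztop 0.055 rect [ 712.1 -355.1] [ 2.6 20.5] r 10.3
red ztop 0.044 rect [614.6  25.6] [111.8 169.8] r 99.8
red ztop 0.071 rect [656.3  23.8] [52.3 51.8] r 26.8
red ztop 0.071 rect [573.4  26.1] [52.2 51.5] r 26.8
blue ztop 0.062 rect [ 692.  -355.2] [13.6  2.6] r 6.8
blue ztop 0.044 rect [ 606.2 -213.6] [112.1 169.1] r 99.9
blue ztop 0.071 rect [ 647.1 -215.7] [53.  52.3] r 27.1
blue ztop 0.071 rect [ 563.6 -211.3] [53.  52.4] r 26.9
stud ((610.4957885742188, -93.8175048828125), (17.857866287231445, 25.722848892211914), 84.55521392822266)
knob ((552.5671997070312, -45.299808502197266), (15.291436195373535, 14.504709243774414), 15.812918663024902) 39.935401747048246
```

View pics/w14b.png

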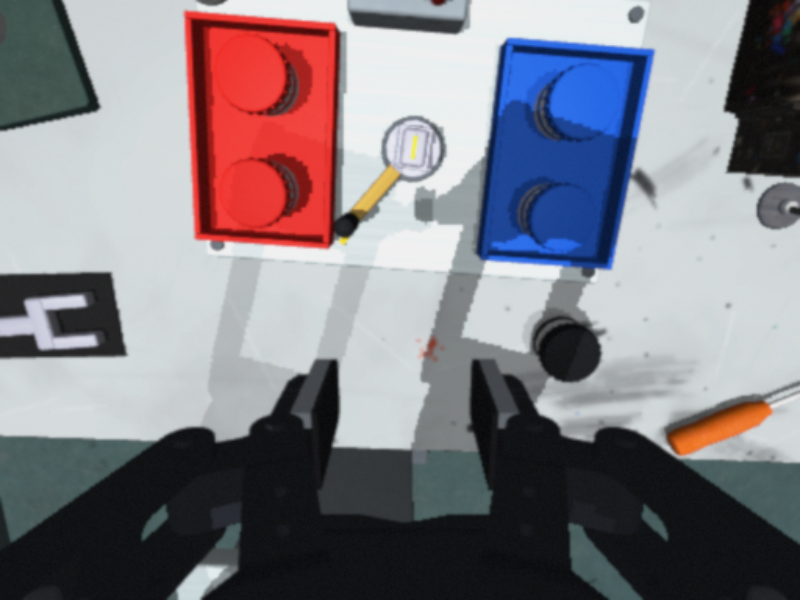

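The final view shows both red pots upright in the red tray at (250,70) and (253,192), and both blue pots in the blue tray at (582,100) and (562,213). The spanner is on its mat at the left, and the black pot is untouched at (568,350). The lever is on the yellow line, with the nut at about 1.10 rad and the stud at about 0.06 rad. I'm handing it in.

```bash
python3 -c "
from workcell import robot
print(robot.finish_job())"
```

```text
the job is handed in; nothing more can be done
None
```

I handed the job in at about 36 s: the locknut is fully tight (about 1.10 rad) with the stud about 0.06 rad past its mark, the spanner lies flat on its mat, both red and both blue pots stand upright in their own trays, and the black pot was not moved.

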